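Change the bezel in the clip holder

ROBOT

A 6-joint arm with a two-finger parallel gripper is mounted at the origin on a cart in front of the work surface, level with it; the furniture and walls round the work are solid. World frame = base frame: x ahead of the robot, y to its left, z up, the work surface at z = 0. Lengths are in m, angles in rad, forces in N, time in s.
With the tool pointing down it reaches from about 0.15 to 0.775 m from the base axis. Payload 6.1 kg.
Tool frame: the origin (TCP) lies midway between the tips of the shut fingers; the grasp point (between the pads) lies 19 mm behind it; z points along the fingers, y is the direction in which the jaws open and shut (so a half turn about z gives the same grasp; the last joint's range is limited). The gripper opens to 85 mm and grips with 20 to 120 N. Pads are 22 mm wide; open, the fingers measure 114 mm over their backs; the gripper's body (76 mm by 85 mm) begins 54 mm behind the grasp point. The pads swing forward as they close: fully open they stand 13 mm farther back than shut.
Start: joints at [-1.343, 0.126, -0.04, 1.405, 0, 1.571], TCP at [0.119, -0.511, 0.231] pointing down, gripper open.
Joint ranges: [-2.72, 2.72], [-0.95, 1.95], [-1.27, 1.35], [-1.78, 2.02], [-1.46, 1.47], [-3.14, 3.14]. Speed limits (rad/s): [2.39, 2.39, 3.01, 3.14, 3.14, 3.14].

INTERFACE

Orientations are given as a unit quaternion [x, y, z, w].
In Python, from plant import * gives the robot as it stands.
- The arm moves only by the tool jog_arm, never from a script. Its argument "targets" is a list of rows, each an object of numbers: "claw": the opening, from -1 (shut) to 1 (fully open), so that 0 is half open; "x", "y", "z": the shift along the world's x, y, z in mm; "ax", "ay", "az": the turn, a rotation vector about the world's x, y, z in rad. A call has 1 to 10 rows; each row shifts and turns the commanded pose from where the row before left it; what a row does not reach is not made up. A row lasts 1/10 s, in which the tool goes at most 50 mm and 8.59 degrees, less where a joint would pass 70% of its speed; a pose out of reach is approached as far as the arm can. A call is refused whole if a number of a shift passes 50 or a number of a turn 0.15, either way. A call with a gripper value outside its range is refused whole. The fingers move at their own pace and stop on an object; the grip force is fixed at half the most. Time passes only in rows, so rows that do not move let the fingers close. It gives the time, the measured TCP pose, the force and the opening at its end, in the units of the state.
- get_state(): the state, without advancing time (a new reading comes with each control period).
- get_image(name): name is "scene" or "top"; returns a dict with "image" (400x640x3 uint8, blue, green, red), "z_map" (400x640 float32, m along the optical axis (not along the pixel's ray), 0 where there is no reading), "mtx" (3x3 intrinsics, pixels), "k1" (the pictures are not rectified: a ray, as slopes to the right and down, at radius r is drawn at 1 + k1 r^2 times it, then the intrinsics apply), "R" (3x3) and "t" (3): a world point X has camera coordinates R X + t. Camera axes: x right, y down, z forward; pixel columns grow to the right and rows downward; lengths in m; the calibration is good to about 2 mm. A picture is of the moment at which its call begins.
- hand_in(): hands the job in, once; it reports no verdict.
Trained networks look in the newest picture that a camera, given by its name, has taken for a name from the list of things; names that differ only in an ending like _2 or _b are one class to them, and where a whole thing is asked for, a point or a joint stands for the part that bears it (a point fixed in the world has none). Each returns a list of dicts, best first, with "confidence" (0 to 1); they miss things now and then, are a little off and sometimes report something else, mostly with a low value. They report only what shows in the picture. A call takes as long as a camera call.
- regions_of(camera, target): "mask" (400x640 bool, what is visible of it) and "box" ([left, top, width, height] in pixels, round what is visible of it).
- pinpoint(camera, target): "location" ([column, row] in pixels: a listed point, or the origin of a listed thing).
The state is a dict: "t": time; "qpos": joint angles; "qd": joint speeds; "joint_efforts": joint torques, N m; "tcp_pos": TCP position; "ee_rot": TCP orientation; "ft_force": force on the tool from outside, world axes, zero at the start; "ft_torque": the same for the moment, N m; "finger_gap": opening from 0.0 (shut) to 1.0 (fully open).
Only numpy, scipy, OpenCV 4.12 (cv2) and the standard library are available. Lean on these libraries where they do the work, as an engineer would, in place of code of your own. Each camera call takes 0.05 s, during which the arm holds its last target. There are 200 camera calls.

TASK

The bezel in the clip holder is finished. Swing the spring clip fully clear before you take that bezel out, lay it flat on the grey stone surface plate for checking, lay the bezel that lies at the left, beyond the vice, flat in the holder in its place, home against the end stop, then swing the clip back onto it as far as its stop pin, so that it presses the new bezel down. Leave the other things lying where they are.

Things in the scene. Friction and masses are not known exactly. Their poses are not given: they have to be found in the camera images.
- holder: Fixed holder: dark steel foot plate with two light wood blocks, 84 mm wide (x), whose tops (the deck) are 30 mm above the origin. Origin: on the worktop below the centre of the bezel when home; y runs along the bezel toward the clip, z up. Blocks at y -76 to -30 and +30 to +133 mm; between them a 60 mm finger gap, 22 mm deep, with a cork pad 36 mm wide under the bezel's middle.
- end_stop (a point): Centre of the end stop's face, at deck height, holder x 0, y +68.5 mm: a low steel bar, 18 mm wide, 7 mm tall. The bezel's end touches it when home; the other end is open. Along its sides the bezel is guided, with 1.5 mm of play each side, by four steel dowels (8 mm thick, 11 mm tall, tops tapered over 5 mm) at holder x +-32, y +-44 mm.
- clip (a joint): Swing of the aluminium spring clip about its upright pivot screw at holder x 0, y +115 mm. rad. 0: against its stop pin, arm along holder -y, nose on the bezel's end; grows counter-clockwise seen from above (nose goes to holder +x) up to a stop at 1.57, arm along holder +x. Clear of the bezel from 0.8 on. Stays where it is left; about 1 N at the knob turns it.
- clip_knob (a point): Middle of the grip of the black upright knob on the clip's nose, 53 mm from the pivot axis, 61 mm above the worktop (1 mm more on the bezel). Grip round, 13 mm thick, from 9 mm below to 10 mm above this point; the nose plate, 24 mm wide over its sides, lies 20 to 26 mm below it. Pinch or push it.
- clip_leaf: The sprung leaf of the clip: aluminium strip 16 mm wide with nose and knob. Origin on the pivot axis 39 mm above the worktop; -y points to the nose. It presses the bezel down with 2 to 3 N; pulled up by the knob it comes off at 3 N, is 6 mm higher at 4 N, at most 15 mm. The nose's sides are turned up at 30 degrees, so it also rides up onto the bezel's edge by itself when pushed sideways.
- finished_bezel: Brown bezel plate clipped in the holder at the start: 53 mm wide (x), 136 mm long (y), 5.5 mm thick (a rim 4 mm higher round the slot), with an 18 mm wide slot along its middle; about 50 g. Origin: centre of its underside, 30 mm above the worktop in the holder. Its y axis points along the holder's y at the start. Take it across the middle of its long sides, over the finger gap.
- next_bezel: The next bezel, alike in shape and size, lying on the worktop at the left beyond the vice, its long axis (y) within about 0.5 rad of the world's y. Origin: centre of its underside. When home in the holder its origin is 30 mm above the holder's origin; it may lie either way round, its long axis along the holder's y.
- surface_plate: Grey stone surface plate on the worktop at the right, 360 x 255 mm, its top 42 mm above its origin (centre of its underside; x and y along its sides, x the long one; it does not move). Only a pen and a carton lie on it, in its far half (x > 0); the near half (x from -170 to -40 mm) is free.
- stone: Bystander: grey-green oilstone stick 22 x 90 x 12 mm. Origin: centre of its underside.
- needle_file: Bystander: needle file 166 mm long. Origin: centre of its underside.
- screwdriver: Bystander: screwdriver with red grip, 198 mm long. Origin: centre of its underside.
- brass_block: Bystander: brass block 28 x 45 x 22 mm. Origin: centre of its underside.

How it is judged:
By the outcome, as a careful person would: the job done as asked, in the order asked, and still so for the second after the job is handed in, with the robot touching nothing.
It also fails if it takes over 72 s, if anything falls off the work surface, if the arm or the gripper's body presses on something with over 40 N, if the wrist force passes 120 N, or if a joint passes its speed limit or range.

## Working session

There is one attempt and no reset: what is moved stays moved. The work goes in short steps, Python scripts to look and compute and a tool call to move; the robot and the scene stay as the last step left them, time stands still between calls to the robot, and variables do not carry over. Pictures are saved under pics/ and viewed, about 8 in all and at most 12, crops included, and the job is handed in when it is done.

Besides the shell and the picture viewer there is one more tool, called after "Emit:" as a command line: name --argument value ..., lists and objects as JSON in quotes. jog_arm: Moves the arm, as the interface text tells. Its arguments: {"type":"object","properties":{"targets":{"type":"array"}},"required":["targets"]}

```bash
mkdir -p pics; cat > h.py <<'E'
from plant import *
import numpy as np, cv2
def ray(im,px):
    m=im['mtx'];d=np.array([(px[0]-m[0,2])/m[0,0],(px[1]-m[1,2])/m[1,1]]);s=d.copy()
    for _ in range(20): s=d/(1+im['k1']*(s@s))
    return np.array([s[0],s[1],1.])
def world(im,px,z=None,depth=None):
    r=ray(im,px);R=im['R'];t=im['t']
    c=-R.T@t; v=R.T@r
    if z is not None: return c+v*(z-c[2])/v[2]
    return c+v*depth
def dep(im,px):
    c,r=int(round(px[0])),int(round(px[1]));p=im['z_map'][max(0,r-2):r+3,max(0,c-2):c+3];p=p[p>0]
    return float(np.median(p)) if len(p) else None
def cloud(im,mask):
    rs,cs=np.nonzero(mask&(im['z_map']>0))
    return np.array([world(im,(c,r),depth=im['z_map'][r,c]) for r,c in zip(rs,cs)])
E
python3 - <<'E'
from h import *
s=get_state();print(s['t'],s['tcp_pos'],s['ee_rot'],s['ft_force'])
for cam in('scene','top'):
    im=get_image(cam);cv2.imwrite(f'pics/{cam}0.png',im['image'])
    print(cam,im['k1'],'cam at',-im['R'].T@im['t'])
    for n in('holder','end_stop','clip_knob','clip_leaf','finished_bezel','next_bezel','surface_plate'):
        for d in pinpoint(cam,n)[:2]:
            p=d['location'];z=dep(im,p);print(n,round(d['confidence'],2),np.round(p,1),None if z is None else world(im,p,depth=z).round(4))
E
```

```text
0.0 [ 0.11847476 -0.51105299  0.23055204] [ 9.93520024e-01  1.13654618e-01 -8.08421137e-05 -7.63954701e-04] [-0.64944281 -0.23483615  0.50157828]
scene -0.041204530754412313 cam at [-0.51614702  0.62163717  0.59282694]
holder 0.74 [315.7 225.1] [0.3141 0.0742 0.122 ]
end_stop 0.29 [294.  214.1] [0.3827 0.0884 0.1247]
finished_bezel 0.76 [313.6 213.3] [ 0.5325 -0.0621  0.0353]
finished_bezel 0.4 [291.3 205.6] [ 0.6619 -0.0679  0.0087]
next_bezel 0.74 [209.6 250. ] [0.5357 0.2367 0.0023]
top -0.0767697056357798 cam at [ 0.41189974 -0.04111005  1.02691576]
holder 0.8 [319.6 194.9] [ 0.5183 -0.0663  0.0288]
end_stop 0.84 [285.7 195.3] [0.5146 0.0079 0.0424]
clip_knob 0.49 [287.  192.4] [0.5194 0.0046 0.0572]
clip_leaf 0.62 [266.7 194.9] [0.5141 0.0488 0.0483]
finished_bezel 0.92 [319.  196.1] [ 0.5155 -0.065   0.0293]
next_bezel 0.96 [191.9 178.6] [5.536e-01 2.253e-01 3.000e-04]
```

View pics/top0.png

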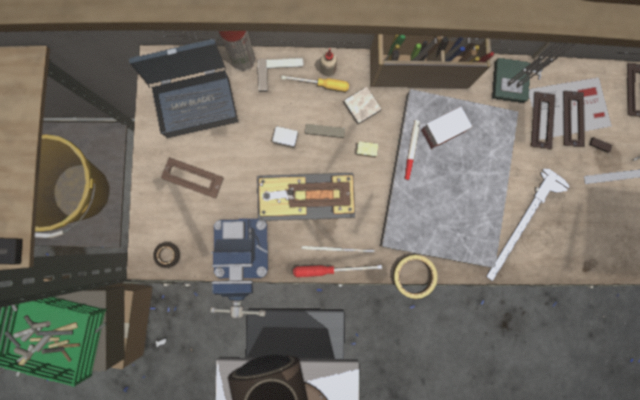

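View pics/scene0.png

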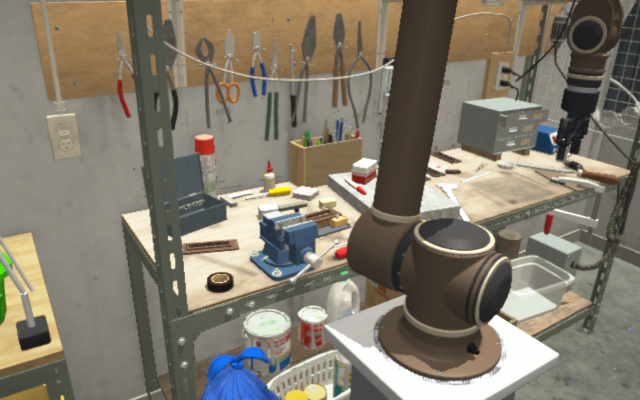

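```bash
cat > rect.py <<'E'
from h import *
def rect(cam,n,zlo,zhi):
    im=get_image(cam);r=regions_of(cam,n)
    if not r: print(n,'none');return
    P=cloud(im,r[0]['mask']);Q=P[(P[:,2]>zlo)&(P[:,2]<zhi)]
    (cx,cy),(w,h),a=cv2.minAreaRect((Q[:,:2]*1000).astype(np.float32))
    if w>h: w,h,a=h,w,a+90
    ang=((a+90)%180) # long-axis direction deg in world from x
    print(cam,n,round(r[0]['confidence'],2),len(Q),'c',round(cx,1),round(cy,1),'w,l',round(w,1),round(h,1),'long axis deg',round(ang,2),'z',np.percentile(Q[:,2],[5,50,95]).round(4))
    return Q
E
python3 - <<'E'
from rect import *
rect('top','finished_bezel',.03,.045)
rect('top','next_bezel',.003,.015)
rect('top','surface_plate',.036,.05)
rect('top','holder',.022,.034)
E
```

```text
top finished_bezel 0.79 1083 c 519.5 -65.2 w,l 55.2 136.2 long axis deg 92.39 z [0.0331 0.0369 0.0426]
top next_bezel 0.79 952 c 555.1 223.6 w,l 53.3 136.3 long axis deg 70.57 z [0.0037 0.007  0.0125]
surface_plate none
top holder 0.7 1635 c 518.4 -35.5 w,l 84.3 208.7 long axis deg 93.01 z [0.027  0.0303 0.033 ]
```

```bash
python3 - <<'E'
from h import *
im=get_image('top')
g=cv2.cvtColor(im['image'],cv2.COLOR_BGR2HSV)
P=cloud(im,np.ones((400,640),bool)); 
rs,cs=np.nonzero(im['z_map']>0);H=np.zeros((400,640));H[rs,cs]=P[:,2];X=np.zeros((400,640,3));X[rs,cs]=P
def rc(Q):
    (cx,cy),(w,h),a=cv2.minAreaRect((Q[:,:2]*1000).astype(np.float32)); 
    if w>h:w,h,a=h,w,a+90
    q=Q[:,:2]-Q[:,:2].mean(0);u=np.linalg.svd(q,full_matrices=False)[2][0]
    return np.round([cx,cy,w,h,(a+90)%180,np.degrees(np.arctan2(u[1],u[0]))%180],1),(Q[:,:2].mean(0)*1000).round(1),len(Q)
def box(x0,x1,y0,y1,z0,z1): return P[(P[:,0]>x0)&(P[:,0]<x1)&(P[:,1]>y0)&(P[:,1]<y1)&(P[:,2]>z0)&(P[:,2]<z1)]
print('plate',rc(box(.3,.8,-.55,-.16,.036,.048)))
print('worktop z',np.median(box(.4,.5,-.12,-.05,-.02,.02)[:,2]),'plate z',np.median(box(.4,.5,-.35,-.25,.02,.06)[:,2]))
print('holder all',rc(box(.46,.58,-.16,.09,.02,.06)))
for n in('finished_bezel','next_bezel','clip_knob','clip_leaf'):
    r=regions_of('top',n)
    if r:
        m=r[0]['mask'];rr,cc=np.nonzero(m);z={'finished_bezel':.037,'next_bezel':.007}.get(n,.06)
        Q=np.array([world(im,p,z=z) for p in zip(cc,rr)]);print(n,r[0]['confidence'],rc(Q))
k=box(.48,.56,-.03,.06,.045,.09);print('knob',k.shape,k.mean(0),k[k[:,2]>.062].mean(0),k[:,2].max())
p=pinpoint('top','clip_knob')
if p:print(p[0]['confidence'],world(im,p[0]['location'],z=.062))
p=pinpoint('top','end_stop');print(world(im,p[0]['location'],z=.03))
v=box(.3,.5,.05,.2,.02,.3);print('vice max',v[:,2].max(),v.min(0),v.max(0), 'vice x>.42',box(.44,.5,.05,.2,.02,.3).shape)
for zc in(.03,.06,.08): 
    a=box(.3,.5,.03,.2,zc,.3);print(zc,a[:,:2].min(0),a[:,:2].max(0))
c=cv2.resize(im['image'][160:230,240:370],None,fx=6,fy=6,interpolation=cv2.INTER_CUBIC);cv2.imwrite('pics/crop1.png',c)
E
```

```text
plate (array([ 581.1, -345.7,  342.9,  427.4,  178.4,  168.4]), array([ 552.5, -359.4]), 16642)
worktop z 0.0017503716110631728 plate z 0.04300722849359484
holder all (array([516. , -25.8,  89.1, 230.8,  95.3,  93.5]), array([516.8, -32.9]), 3121)
finished_bezel 0.61 (array([519.9, -64.1,  53.8, 135.7,  93.6,  94.5]), array([519.8, -67.6]), 1085)
next_bezel 0.94 (array([554.8, 223.6,  53.9, 136.5,  70.1,  70.6]), array([554.2, 222.8]), 1065)
clip_knob 0.72 (array([516. ,  24.7,  22. ,  66.9,  94. ,  98.3]), array([515.5,  20.4]), 256)
clip_leaf 0.5 (array([516.3,  18.4,  15.7,  50.3,  97.8,  98.6]), array([516.2,  18.3]), 166)
knob (87, 3) [0.51597509 0.02750023 0.05584528] [ 0.52010378 -0.00164566  0.07147998] 0.07499045440562468
0.68 [ 0.52025666 -0.00184263  0.062     ]
[0.51707133 0.00593721 0.03      ]
vice max 0.13374426747794022 [0.30009228 0.05067827 0.02000241] [0.4983151  0.16906847 0.13374427] vice x>.42 (402, 3)
0.03 [0.30009228 0.03102976] [0.49830445 0.16906847]
0.06 [0.30009228 0.06643099] [0.45933969 0.14704411]
0.08 [0.30028061 0.06643099] [0.45933969 0.14704411]
```

View pics/crop1.png

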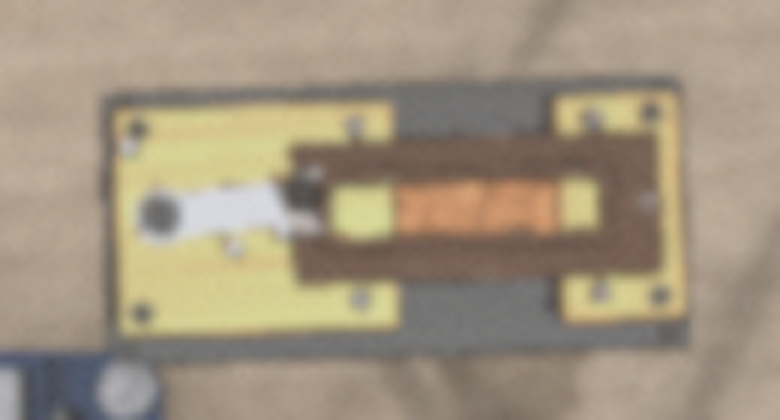

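```bash
python3 - <<'E'
from h import *
im=get_image('top')
def W(n,pts,z,crop=False):
    w=[world(im,(np.array(p)/6+[240,160]) if crop else p,z=z)[:2]*1000 for p in pts];w=np.array(w)
    print(n,w.round(1).tolist(),'c',w.mean(0).round(1)); 
    for a,b in((0,1),(3,2),(0,3),(1,2)):
        d=w[b]-w[a];print('   len',np.linalg.norm(d).round(1),'ang',np.degrees(np.arctan2(d[1],d[0])).round(2))
W('foot',[(105,97),(680,80),(686,345),(112,355)],.006,True)
W('leftblock',[(117,108),(395,103),(400,328),(122,334)],.03,True)
W('bezel',[(292,147),(655,135),(660,272),(297,281)],.036,True)
W('plate',[(410,90),(383,247),(497,266),(518,107)],.042)
W('next',[(169,157.5),(224,180),(215,196.5),(162,179)],.006)
for n,p,z in(('pivot',(158,214),.045),('knob',(303,190),.07)):print(n,world(im,np.array(p)/6+[240,160],z=z)*1000)
E
```

```text
foot [[560.9, 74.7], [571.5, -142.9], [470.8, -146.1], [463.4, 69.4]] c [516.6 -36.2]
   len 217.9 ang -87.22
   len 215.6 ang -88.02
   len 97.7 ang -176.9
   len 100.7 ang -178.21
leftblock [[553.4, 67.4], [557.1, -35.1], [473.9, -38.5], [469.9, 63.3]] c [513.6  14.3]
   len 102.6 ang -87.93
   len 101.9 ang -87.76
   len 83.6 ang -177.2
   len 83.3 ang -177.71
bezel [[539.3, 2.3], [546.2, -130.9], [495.7, -133.2], [490.1, -0.6]] c [517.8 -65.6]
   len 133.3 ang -87.03
   len 132.7 ang -87.57
   len 49.3 ang -176.66
   len 50.5 ang -177.38
plate [[758.5, -266.2], [405.6, -205.4], [366.9, -458.8], [727.3, -516.2]] c [ 564.6 -361.7]
   len 358.0 ang 170.22
   len 364.9 ang 170.95
   len 252.0 ang -97.12
   len 256.3 ang -98.68
next [[600.6, 278.6], [550.8, 150.5], [512.9, 169.6], [550.8, 292.3]] c [553.8 222.8]
   len 137.5 ang -111.23
   len 128.5 ang -107.17
   len 51.7 ang 164.58
   len 42.5 ang 153.27
pivot [512.80375681  49.86790291  45.        ]
knob [519.66537208  -3.43354915  70.        ]
```

Emit:
jog_arm --targets '[{"x": 30, "y": 38, "z": -5, "az": 0.139, "claw": -0.35}, {"x": 30, "y": 38, "z": -5, "az": 0.139, "claw": -0.35}, {"x": 30, "y": 38, "z": -5, "az": 0.139, "claw": -0.35}, {"x": 30, "y": 38, "z": -5, "az": 0.139, "claw": -0.35}, {"x": 30, "y": 38, "z": -5, "az": 0.139, "claw": -0.35}, {"x": 30, "y": 38, "z": -5, "az": 0.139, "claw": -0.35}, {"x": 30, "y": 38, "z": -5, "az": 0.139, "claw": -0.35}, {"x": 30, "y": 38, "z": -5, "az": 0.139, "claw": -0.35}, {"x": 30, "y": 38, "z": -5, "az": 0.139, "claw": -0.35}, {"x": 30, "y": 38, "z": -5, "az": 0.139, "claw": -0.35}]'

```text
schema error: expected keys claw, x, y, z, ax, ay, az
```

Emit:
jog_arm --targets '[{"x": 30, "y": 38, "z": -5, "ax": 0, "ay": 0, "az": 0.139, "claw": -0.35}, {"x": 30, "y": 38, "z": -5, "ax": 0, "ay": 0, "az": 0.139, "claw": -0.35}, {"x": 30, "y": 38, "z": -5, "ax": 0, "ay": 0, "az": 0.139, "claw": -0.35}, {"x": 30, "y": 38, "z": -5, "ax": 0, "ay": 0, "az": 0.139, "claw": -0.35}, {"x": 30, "y": 38, "z": -5, "ax": 0, "ay": 0, "az": 0.139, "claw": -0.35}, {"x": 30, "y": 38, "z": -5, "ax": 0, "ay": 0, "az": 0.139, "claw": -0.35}, {"x": 30, "y": 38, "z": -5, "ax": 0, "ay": 0, "az": 0.139, "claw": -0.35}, {"x": 30, "y": 38, "z": -5, "ax": 0, "ay": 0, "az": 0.139, "claw": -0.35}, {"x": 30, "y": 38, "z": -5, "ax": 0, "ay": 0, "az": 0.139, "claw": -0.35}, {"x": 30, "y": 38, "z": -5, "ax": 0, "ay": 0, "az": 0.139, "claw": -0.35}]'

```text
t: 2.6
tcp_pos: [0.4195, -0.1296, 0.1815]
ee_rot: [0.688, 0.726, 0.0, 0.001]
ft_force: [0.9, -0.3, 0.5]
finger_gap: 0.326
```

Emit:
jog_arm --targets '[{"x": 24, "y": 32, "z": -18, "ax": 0, "ay": 0, "az": 0, "claw": -0.35}, {"x": 24, "y": 32, "z": -18, "ax": 0, "ay": 0, "az": 0, "claw": -0.35}, {"x": 25, "y": 32, "z": -18, "ax": 0, "ay": 0, "az": 0, "claw": -0.35}, {"x": 25, "y": 31, "z": -17, "ax": 0, "ay": 0, "az": 0, "claw": -0.35}, {"x": 0, "y": 0, "z": 0, "ax": 0, "ay": 0, "az": -0.01, "claw": -0.35}, {"x": 0, "y": 0, "z": -15, "ax": 0, "ay": 0, "az": 0, "claw": -0.35}, {"x": 0, "y": 0, "z": -15, "ax": 0, "ay": 0, "az": 0, "claw": -0.35}, {"x": 0, "y": 0, "z": -15, "ax": 0, "ay": 0, "az": 0, "claw": -0.35}, {"x": 0, "y": 0, "z": -15, "ax": 0, "ay": 0, "az": 0, "claw": -0.35}, {"x": 0, "y": 0, "z": 0, "ax": 0, "ay": 0, "az": 0, "claw": -0.35}]'

```text
t: 3.6
tcp_pos: [0.5149, -0.0049, 0.0488]
ee_rot: [0.694, 0.72, -0.001, -0.001]
ft_force: [-1.2, 0.1, -0.5]
finger_gap: 0.325
```

Emit:
jog_arm --targets '[{"x": 7.6, "y": 0.9, "z": 0, "ax": 0, "ay": 0, "az": 0.145, "claw": -0.35}, {"x": 7.4, "y": 2, "z": 0, "ax": 0, "ay": 0, "az": 0.145, "claw": -0.35}, {"x": 7.1, "y": 3, "z": 0, "ax": 0, "ay": 0, "az": 0.145, "claw": -0.35}, {"x": 6.6, "y": 4, "z": 0, "ax": 0, "ay": 0, "az": 0.145, "claw": -0.35}, {"x": 5.9, "y": 4.9, "z": 0, "ax": 0, "ay": 0, "az": 0.145, "claw": -0.35}, {"x": 5.1, "y": 5.7, "z": 0, "ax": 0, "ay": 0, "az": 0.145, "claw": -0.35}, {"x": 4.3, "y": 6.4, "z": 0, "ax": 0, "ay": 0, "az": 0.145, "claw": -0.35}, {"x": 3.3, "y": 6.9, "z": 0, "ax": 0, "ay": 0, "az": 0.145, "claw": -0.35}, {"x": 2.2, "y": 7.3, "z": 0, "ax": 0, "ay": 0, "az": 0.145, "claw": -0.35}, {"x": 1.2, "y": 7.6, "z": 0, "ax": 0, "ay": 0, "az": 0.145, "claw": -0.35}]'

```text
t: 4.6
tcp_pos: [0.5679, 0.0437, 0.0515]
ee_rot: [0.039, 0.999, -0.001, 0.001]
ft_force: [0.9, -1.3, -0.8]
finger_gap: 0.326
```

Emit:
jog_arm --targets '[{"x": 0, "y": 7.7, "z": 0, "ax": 0, "ay": 0, "az": 0.1, "claw": -0.35}, {"x": 0, "y": 0, "z": 0, "ax": 0, "ay": 0, "az": 0, "claw": -0.35}, {"x": 0, "y": 0, "z": 0, "ax": 0, "ay": 0, "az": 0, "claw": -0.35}]'

```text
t: 4.9
tcp_pos: [0.5674, 0.0518, 0.0511]
ee_rot: [-0.007, 1.0, 0.0, 0.0]
ft_force: [0.1, -0.4, 0.2]
finger_gap: 0.322
```

Emit:
jog_arm --targets '[{"x": 0, "y": 0, "z": 20, "ax": 0, "ay": 0, "az": 0, "claw": -0.35}, {"x": 0, "y": 0, "z": 25, "ax": 0, "ay": 0, "az": 0, "claw": -0.35}, {"x": 0, "y": 0, "z": 25, "ax": 0, "ay": 0, "az": -0.14, "claw": 0}, {"x": -5, "y": -40, "z": 20, "ax": 0, "ay": 0, "az": -0.14, "claw": 0.7}, {"x": -10, "y": -45, "z": 20, "ax": 0, "ay": 0, "az": -0.14, "claw": 0.7}, {"x": -20, "y": -45, "z": 10, "ax": 0, "ay": 0, "az": -0.14, "claw": 0.7}, {"x": -20, "y": -40, "z": 0, "ax": 0, "ay": 0, "az": -0.14, "claw": 0.7}, {"x": -20, "y": -40, "z": 0, "ax": 0, "ay": 0, "az": -0.14, "claw": 0.7}, {"x": -20, "y": -40, "z": 0, "ax": 0, "ay": 0, "az": -0.14, "claw": 0.7}, {"x": 0, "y": 0, "z": 0, "ax": 0, "ay": 0, "az": -0.14, "claw": 0.7}]'

```text
t: 5.9
tcp_pos: [0.4698, -0.2018, 0.1708]
ee_rot: [0.53, 0.848, -0.001, 0.0]
ft_force: [0.2, 1.3, -0.2]
finger_gap: 0.849
```

```bash
python3 - <<'E'
from h import *
im=get_image('top');print(get_state()['tcp_pos'])
for n in('clip_knob','clip_leaf','finished_bezel','holder','end_stop'):
    for d in pinpoint('top',n)[:1]:
        p=d['location'];print(n,round(d['confidence'],2),world(im,p,z={'clip_knob':.061,'clip_leaf':.039}.get(n,.03)).round(4))
c=cv2.resize(im['image'][150:240,240:400],None,fx=5,fy=5,interpolation=cv2.INTER_CUBIC);cv2.imwrite('pics/crop2.png',c)
E
```

```text
[ 0.47078953 -0.20018816  0.17073116]
clip_knob 0.68 [0.5615 0.033  0.061 ]
clip_leaf 0.6 [0.5097 0.043  0.039 ]
finished_bezel 0.93 [ 0.523  -0.0657  0.03  ]
holder 0.72 [ 0.5216 -0.0631  0.03  ]
end_stop 0.71 [0.5168 0.0086 0.03  ]
```

View pics/crop2.png

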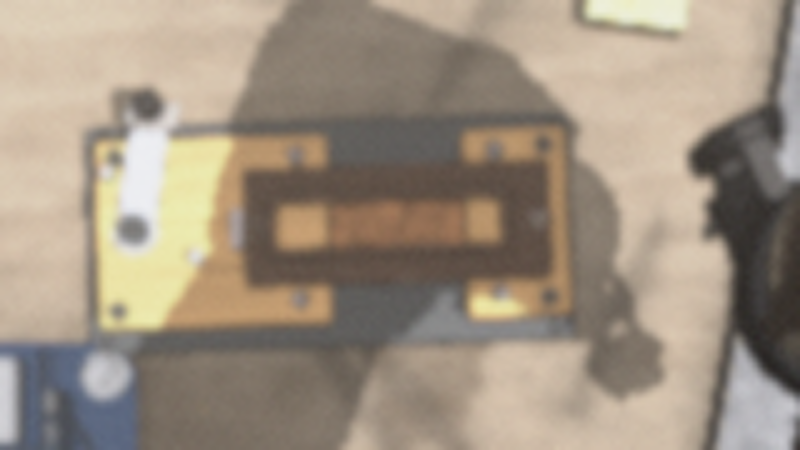

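```bash
python3 - <<'E'
from h import *
im=get_image('top');m=regions_of('top','finished_bezel')[0]
print(m['confidence'])
rr,cc=np.nonzero(m['mask']);Q=np.array([world(im,p,z=.0355)[:2]*1000 for p in zip(cc,rr)]).astype(np.float32)
print(cv2.minAreaRect(Q),Q.mean(0))
u=np.linalg.svd(Q-Q.mean(0),full_matrices=False)[2][0];print(np.degrees(np.arctan2(u[1],u[0])))
w=np.array([world(im,np.array(p)/5+[240,150],z=.0355)[:2]*1000 for p in [(243,172),(548,162),(550,275),(247,283)]]);print(w.round(1),w.mean(0))
E
```

```text
0.91
((519.86572265625, -64.3072738647461), (54.094581604003906, 135.8699951171875), 3.5558156967163086) [519.801    -65.549995]
93.43268
[[ 5.396e+02  2.400e+00]
 [ 5.465e+02 -1.319e+02]
 [ 4.965e+02 -1.332e+02]
 [ 4.906e+02 -4.000e-01]] [518.27775103 -65.76442355]
```

Emit:
jog_arm --targets '[{"x": 12, "y": 34, "z": -10, "ax": 0, "ay": 0, "az": -0.134, "claw": 0.7}, {"x": 12, "y": 34, "z": -20, "ax": 0, "ay": 0, "az": -0.134, "claw": 0.7}, {"x": 12, "y": 34, "z": -20, "ax": 0, "ay": 0, "az": -0.134, "claw": 0.7}, {"x": 12, "y": 33, "z": -20, "ax": 0, "ay": 0, "az": 0, "claw": 0.7}, {"x": 0, "y": 0, "z": -20, "ax": 0, "ay": 0, "az": 0, "claw": 0.7}, {"x": 0, "y": 0, "z": -10, "ax": 0, "ay": 0, "az": 0, "claw": 0.7}, {"x": 0, "y": 0, "z": 0, "ax": 0, "ay": 0, "az": 0, "claw": 0.7}, {"x": 0, "y": 0, "z": 0, "ax": 0, "ay": 0, "az": 0, "claw": 0.7}]'

```text
t: 7.1
tcp_pos: [0.5206, -0.0628, 0.0707]
ee_rot: [0.684, 0.73, 0.0, 0.0]
ft_force: [1.0, -0.1, 0.7]
finger_gap: 0.85
```

Emit:
jog_arm --targets '[{"x": -1, "y": -2.5, "z": -16, "ax": 0, "ay": 0, "az": -0.012, "claw": 0.7}, {"x": 0, "y": 0, "z": -20, "ax": 0, "ay": 0, "az": 0, "claw": 0.7}, {"x": 0, "y": 0, "z": -12, "ax": 0, "ay": 0, "az": 0, "claw": 0.7}, {"x": 0, "y": 0, "z": -8, "ax": 0, "ay": 0, "az": 0, "claw": 0.7}, {"x": 0, "y": 0, "z": 0, "ax": 0, "ay": 0, "az": 0, "claw": 0.7}]'

```text
t: 7.6
tcp_pos: [0.519, -0.0653, 0.0137]
ee_rot: [0.688, 0.725, -0.0, -0.0]
ft_force: [-0.6, -0.1, 0.7]
finger_gap: 0.85
```

Emit:
jog_arm --targets '[{"x": 0, "y": 0, "z": 0, "ax": 0, "ay": 0, "az": 0, "claw": -0.3}, {"x": 0, "y": 0, "z": 0, "ax": 0, "ay": 0, "az": 0, "claw": -0.3}, {"x": 0, "y": 0, "z": 0, "ax": 0, "ay": 0, "az": 0, "claw": -0.3}, {"x": 0, "y": 0, "z": 0, "ax": 0, "ay": 0, "az": 0, "claw": -0.3}, {"x": 0, "y": 0, "z": 0, "ax": 0, "ay": 0, "az": 0, "claw": -0.3}]'

```text
t: 8.1
tcp_pos: [0.5204, -0.0652, 0.0154]
ee_rot: [0.688, 0.726, 0.001, 0.001]
ft_force: [-1.1, 0.2, 5.3]
finger_gap: 0.603
```

```bash
python3 -c "
from h import *
s=get_state();print(s)"
```

```text
{'t': 8.1, 'qpos': array([-1.24612883e-01,  2.14015635e-01, -4.21199232e-01,  9.33277495e-01,
       -1.58203741e-04,  1.39318199e+00]), 'qd': array([ 3.57397268e-04,  1.14275161e-03,  3.89728204e-04, -4.93059951e-05,
        6.02690171e-04,  2.03099174e-05]), 'joint_efforts': array([ 1.86492456e-01, -4.26367629e+01,  2.95517850e+01, -2.87406044e-01,
        1.08753042e-01, -9.35195043e-03]), 'tcp_pos': array([ 0.52036758, -0.06522936,  0.01540256]), 'ee_rot': array([6.88121458e-01, 7.25594602e-01, 6.18950140e-04, 9.74792877e-04]), 'ft_force': array([-1.05629077,  0.15508909,  5.25571454]), 'ft_torque': array([-0.02563375,  0.20103296,  0.06023406]), 'finger_gap': 0.6028709086429708}
```

Emit:
jog_arm --targets '[{"x": 0, "y": 0, "z": 0, "ax": 0, "ay": 0, "az": 0, "claw": 0.5}, {"x": 0, "y": 0, "z": 0, "ax": 0, "ay": 0, "az": 0, "claw": 0.5}, {"x": 0, "y": 0, "z": 0, "ax": 0, "ay": 0, "az": 0, "claw": 0.5}, {"x": 0, "y": 0, "z": 6, "ax": 0, "ay": 0, "az": 0, "claw": 0.5}, {"x": 0, "y": 0, "z": 6, "ax": 0, "ay": 0, "az": 0, "claw": 0.5}, {"x": 0, "y": 0, "z": 0, "ax": 0, "ay": 0, "az": 0, "claw": 0.5}, {"x": 0, "y": 0, "z": 0, "ax": 0, "ay": 0, "az": 0, "claw": -0.3}, {"x": 0, "y": 0, "z": 0, "ax": 0, "ay": 0, "az": 0, "claw": -0.3}, {"x": 0, "y": 0, "z": 0, "ax": 0, "ay": 0, "az": 0, "claw": -0.3}, {"x": 0, "y": 0, "z": 0, "ax": 0, "ay": 0, "az": 0, "claw": -0.3}]'

```text
t: 9.1
tcp_pos: [0.5199, -0.0651, 0.0271]
ee_rot: [0.688, 0.726, 0.0, 0.001]
ft_force: [-1.8, 1.0, 6.5]
finger_gap: 0.591
```

Emit:
jog_arm --targets '[{"x": 0, "y": 0, "z": 5, "ax": 0, "ay": 0, "az": 0, "claw": -0.3}, {"x": 0, "y": 0, "z": 8, "ax": 0, "ay": 0, "az": 0, "claw": -0.3}, {"x": 0, "y": 0, "z": 15, "ax": 0, "ay": 0, "az": 0, "claw": -0.3}, {"x": 0, "y": 0, "z": 0, "ax": 0, "ay": 0, "az": 0, "claw": -0.3}]'

```text
t: 9.5
tcp_pos: [0.5207, -0.0652, 0.0561]
ee_rot: [0.688, 0.726, 0.001, 0.001]
ft_force: [0.2, 0.3, -0.4]
finger_gap: 0.594
```

Emit:
jog_arm --targets '[{"x": 0, "y": 0, "z": 30, "ax": 0, "ay": 0, "az": 0, "claw": -0.3}, {"x": 0, "y": -10, "z": 30, "ax": 0, "ay": 0, "az": 0, "claw": -0.3}, {"x": -8, "y": -39, "z": 15, "ax": 0, "ay": 0, "az": -0.04, "claw": -0.3}, {"x": -8, "y": -39, "z": 0, "ax": 0, "ay": 0, "az": -0.04, "claw": -0.3}, {"x": -8, "y": -39, "z": 0, "ax": 0, "ay": 0, "az": -0.04, "claw": -0.3}, {"x": -8, "y": -39, "z": 0, "ax": 0, "ay": 0, "az": -0.04, "claw": -0.3}, {"x": -9, "y": -39, "z": 0, "ax": 0, "ay": 0, "az": -0.03, "claw": -0.3}, {"x": -9, "y": -38, "z": -15, "ax": 0, "ay": 0, "az": -0.03, "claw": -0.3}, {"x": -9, "y": -37, "z": -20, "ax": 0, "ay": 0, "az": 0, "claw": -0.3}, {"x": 0, "y": 0, "z": -20, "ax": 0, "ay": 0, "az": 0, "claw": -0.3}]'

```text
t: 10.5
tcp_pos: [0.4594, -0.3492, 0.0731]
ee_rot: [0.765, 0.644, -0.0, 0.001]
ft_force: [-0.5, 1.3, -1.1]
finger_gap: 0.598
```

```bash
python3 - <<'E'
from h import *
im=get_image('top');s=get_state();print(s['tcp_pos'],s['ft_force'],s['finger_gap'])
cv2.imwrite('pics/crop3.png',cv2.resize(im['image'][80:300,230:550],None,fx=2.5,fy=2.5,interpolation=cv2.INTER_CUBIC))
E
```

```text
[ 0.45803291 -0.34613451  0.06926391] [-0.95553078  1.18495449 -3.34688442] 0.5922050115308691
```

View pics/crop3.png

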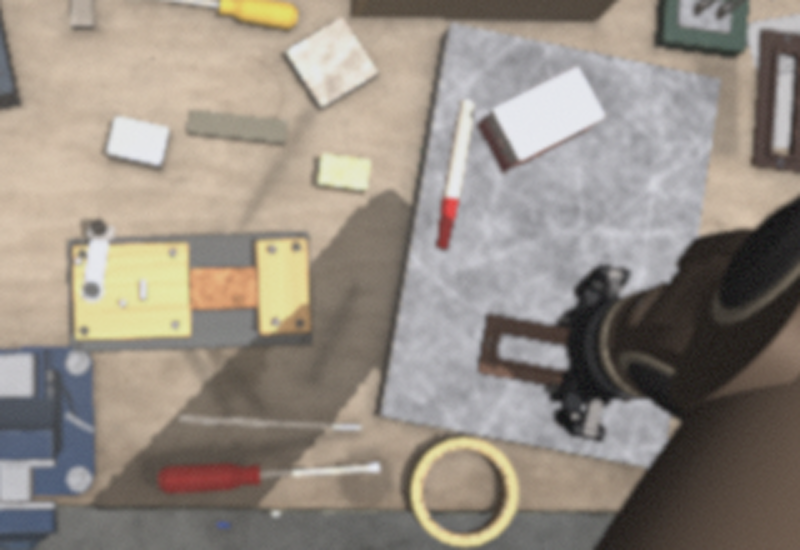

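The picture shows the holder empty, the clip swung out (knob at crop 97,228), and the bezel held over the free near half of the plate (crop 480–570, 315–380). Lowering it.

Emit:
jog_arm --targets '[{"x": 0, "y": 0, "z": -10, "ax": 0, "ay": 0, "az": 0, "claw": -0.3}, {"x": 0, "y": 0, "z": -8, "ax": 0, "ay": 0, "az": 0, "claw": -0.3}, {"x": 0, "y": 0, "z": -6, "ax": 0, "ay": 0, "az": 0, "claw": -0.3}, {"x": 0, "y": 0, "z": -3, "ax": 0, "ay": 0, "az": 0, "claw": -0.3}, {"x": 0, "y": 0, "z": 0, "ax": 0, "ay": 0, "az": 0, "claw": -0.3}]'

```text
t: 11.05
tcp_pos: [0.4607, -0.3446, 0.0472]
ee_rot: [0.763, 0.646, 0.0, 0.0]
ft_force: [0.6, -0.4, -0.1]
finger_gap: 0.592
```

Emit:
jog_arm --targets '[{"x": 0, "y": 0, "z": -3, "ax": 0, "ay": 0, "az": 0, "claw": -0.3}, {"x": 0, "y": 0, "z": -2, "ax": 0, "ay": 0, "az": 0, "claw": -0.3}, {"x": 0, "y": 0, "z": -1.5, "ax": 0, "ay": 0, "az": 0, "claw": -0.3}, {"x": 0, "y": 0, "z": 0, "ax": 0, "ay": 0, "az": 0, "claw": -0.3}]'

```text
t: 11.45
tcp_pos: [0.4603, -0.345, 0.0405]
ee_rot: [0.764, 0.646, -0.0, -0.0]
ft_force: [0.1, -0.7, -0.3]
finger_gap: 0.591
```

Emit:
jog_arm --targets '[{"x": 0, "y": 0, "z": -1, "ax": 0, "ay": 0, "az": 0, "claw": -0.3}, {"x": 0, "y": 0, "z": 0, "ax": 0, "ay": 0, "az": 0, "claw": -0.3}, {"x": 0, "y": 0, "z": -1, "ax": 0, "ay": 0, "az": 0, "claw": -0.3}, {"x": 0, "y": 0, "z": 0, "ax": 0, "ay": 0, "az": 0, "claw": -0.3}]'

```text
t: 11.85
tcp_pos: [0.4604, -0.3451, 0.0395]
ee_rot: [0.764, 0.646, 0.0, 0.0]
ft_force: [-1.4, 1.2, 5.5]
finger_gap: 0.593
```

Emit:
jog_arm --targets '[{"x": 0, "y": 0, "z": 0, "ax": 0, "ay": 0, "az": 0, "claw": 0.5}, {"x": 0, "y": 0, "z": 0, "ax": 0, "ay": 0, "az": 0, "claw": 0.5}, {"x": 0, "y": 0, "z": 0, "ax": 0, "ay": 0, "az": 0, "claw": 0.5}, {"x": 0, "y": 0, "z": 15, "ax": 0, "ay": 0, "az": 0, "claw": 0.5}, {"x": 0, "y": 0, "z": 35, "ax": 0, "ay": 0, "az": 0, "claw": 0.5}, {"x": 5, "y": 20, "z": 40, "ax": 0, "ay": 0, "az": 0, "claw": 0.7}, {"x": 10, "y": 35, "z": 30, "ax": 0, "ay": 0, "az": -0.02, "claw": 0.7}, {"x": 10, "y": 40, "z": 20, "ax": 0, "ay": 0, "az": -0.02, "claw": 0.7}, {"x": 10, "y": 40, "z": 0, "ax": 0, "ay": 0, "az": -0.02, "claw": 0.7}, {"x": 10, "y": 40, "z": 0, "ax": 0, "ay": 0, "az": -0.02, "claw": 0.7}]'

```text
t: 12.85
tcp_pos: [0.5061, -0.1689, 0.1797]
ee_rot: [0.789, 0.614, 0.001, 0.001]
ft_force: [1.1, -0.3, -0.7]
finger_gap: 0.849
```

Emit:
jog_arm --targets '[{"x": 6, "y": 40, "z": 0, "ax": 0, "ay": 0, "az": -0.02, "claw": 0.7}, {"x": 6, "y": 40, "z": 0, "ax": 0, "ay": 0, "az": -0.02, "claw": 0.7}, {"x": 6, "y": 40, "z": 0, "ax": 0, "ay": 0, "az": -0.02, "claw": 0.7}, {"x": 6, "y": 40, "z": 0, "ax": 0, "ay": 0, "az": -0.02, "claw": 0.7}, {"x": 6, "y": 40, "z": 0, "ax": 0, "ay": 0, "az": -0.016, "claw": 0.7}, {"x": 6, "y": 40, "z": 0, "ax": 0, "ay": 0, "az": 0, "claw": 0.7}, {"x": 6, "y": 40, "z": -5, "ax": 0, "ay": 0, "az": 0, "claw": 0.7}, {"x": 3, "y": 40, "z": -20, "ax": 0, "ay": 0, "az": 0, "claw": 0.7}, {"x": 0, "y": 40, "z": -30, "ax": 0, "ay": 0, "az": 0, "claw": 0.7}, {"x": 0, "y": 0, "z": 0, "ax": 0, "ay": 0, "az": 0, "claw": 0.7}]'

```text
t: 13.85
tcp_pos: [0.5482, 0.1934, 0.1191]
ee_rot: [0.816, 0.578, -0.003, -0.001]
ft_force: [-0.3, -0.5, 0.1]
finger_gap: 0.85
```

```bash
python3 - <<'E'
from h import *
im=get_image('top');s=get_state();print(s['t'],s['tcp_pos'],s['ee_rot'])
from rect import rect
rect('top','finished_bezel',.043,.06)
P=cloud(im,regions_of('top','finished_bezel')[0]['mask']);print(np.percentile(P[:,2],[5,50,95]))
cv2.imwrite('pics/top4.png',im['image'])
E
```

```text
13.9 [0.54879943 0.19158962 0.12104819] [ 8.16332000e-01  5.77578559e-01 -2.16741960e-03 -6.13666837e-04]
top finished_bezel 0.63 1098 c 460.9 -346.3 w,l 54.7 139.1 long axis deg 80.91 z [0.0459 0.0493 0.0543]
[0.04505528 0.04926332 0.05463426]
```

Emit:
jog_arm --targets '[{"x": 3, "y": 16, "z": -10, "ax": 0, "ay": 0, "az": 0, "claw": 0.6}, {"x": 2.7, "y": 15.7, "z": -20, "ax": 0, "ay": 0, "az": 0, "claw": 0.6}, {"x": 0, "y": 0, "z": -30, "ax": 0, "ay": 0, "az": 0, "claw": 0.6}, {"x": 0, "y": 0, "z": -20, "ax": 0, "ay": 0, "az": 0, "claw": 0.6}, {"x": 0, "y": 0, "z": -20, "ax": 0, "ay": 0, "az": 0, "claw": 0.6}, {"x": 0, "y": 0, "z": 0, "ax": 0, "ay": 0, "az": 0, "claw": 0.6}]'

```text
t: 14.65
tcp_pos: [0.5548, 0.2206, 0.0211]
ee_rot: [0.818, 0.576, -0.002, -0.001]
ft_force: [0.8, -0.8, 0.6]
finger_gap: 0.802
```

Emit:
jog_arm --targets '[{"x": 0, "y": 1, "z": -12, "ax": 0, "ay": 0, "az": 0, "claw": 0.6}, {"x": 0, "y": 0, "z": -8, "ax": 0, "ay": 0, "az": 0, "claw": 0.6}, {"x": 0, "y": 0, "z": 0, "ax": 0, "ay": 0, "az": 0, "claw": 0.6}, {"x": 0, "y": 0, "z": 0, "ax": 0, "ay": 0, "az": 0, "claw": -0.3}, {"x": 0, "y": 0, "z": 0, "ax": 0, "ay": 0, "az": 0, "claw": -0.3}, {"x": 0, "y": 0, "z": 0, "ax": 0, "ay": 0, "az": 0, "claw": -0.3}, {"x": 0, "y": 0, "z": 0, "ax": 0, "ay": 0, "az": 0, "claw": -0.3}, {"x": 0, "y": 0, "z": 0, "ax": 0, "ay": 0, "az": 0, "claw": -0.3}]'

```text
t: 15.45
tcp_pos: [0.5567, 0.2232, 0.0051]
ee_rot: [0.817, 0.576, 0.001, -0.0]
ft_force: [-1.4, 0.2, 5.7]
finger_gap: 0.35
```

```bash
python3 -c "
from h import *
for i in range(3):
    s=get_state();print(s['tcp_pos'],s['ee_rot'],s['ft_force'],s['finger_gap'])"
```

```text
[0.55666009 0.22318809 0.00510215] [ 8.17346343e-01  5.76145715e-01  1.03141907e-03 -8.01040212e-05] [-1.37051143  0.21207162  5.74146404] 0.3500203647508449
[0.55666009 0.22318809 0.00510215] [ 8.17346343e-01  5.76145715e-01  1.03141907e-03 -8.01040212e-05] [-1.37051143  0.21207162  5.74146404] 0.3500203647508449
[0.55666009 0.22318809 0.00510215] [ 8.17346343e-01  5.76145715e-01  1.03141907e-03 -8.01040212e-05] [-1.37051143  0.21207162  5.74146404] 0.3500203647508449
```

Emit:
jog_arm --targets '[{"x": 0, "y": 0, "z": 6, "ax": 0, "ay": 0, "az": 0, "claw": -0.3}, {"x": 0, "y": 0, "z": 10, "ax": 0, "ay": 0, "az": 0, "claw": 0.6}, {"x": 0, "y": 0, "z": 30, "ax": 0, "ay": 0, "az": 0, "claw": 0.6}, {"x": -5, "y": -40, "z": 35, "ax": 0, "ay": 0, "az": 0, "claw": 0.6}, {"x": -5, "y": -45, "z": 35, "ax": 0, "ay": 0, "az": 0, "claw": 0.6}, {"x": -5, "y": -45, "z": 0, "ax": 0, "ay": 0, "az": 0, "claw": 0.6}, {"x": 0, "y": -20, "z": 0, "ax": 0, "ay": 0, "az": 0, "claw": 0.6}, {"x": 0, "y": 0, "z": 0, "ax": 0, "ay": 0, "az": 0, "claw": 0.6}]'

```text
t: 16.25
tcp_pos: [0.5423, 0.0785, 0.1146]
ee_rot: [0.818, 0.575, 0.001, 0.001]
ft_force: [0.5, -0.4, -0.3]
finger_gap: 0.803
```

```bash
python3 - <<'E'
from rect import *
im=get_image('top');s=get_state();print(s['t'],s['tcp_pos'],s['ee_rot'],s['ft_force'])
m=regions_of('top','next_bezel')[0];rr,cc=np.nonzero(m['mask'])
Q=np.array([world(im,p,z=.006)[:2]*1000 for p in zip(cc,rr)]).astype(np.float32);print(m['confidence'],cv2.minAreaRect(Q),Q.mean(0))
u=np.linalg.svd(Q-Q.mean(0),full_matrices=False)[2][0];print(np.degrees(np.arctan2(u[1],u[0])))
rect('top','next_bezel',.003,.015)
E
```

```text
16.3 [0.54232619 0.07981413 0.1141075 ] [8.18124174e-01 5.75041151e-01 6.76266670e-04 2.33187457e-04] [ 0.84895147 -0.01191706 -0.14291363]Traceback (most recent call last):
  File "<stdin>", line 3, in <module>
IndexError: list index out of range
```

```bash
python3 - <<'E'
from rect import *
im=get_image('top')
for n in('next_bezel','finished_bezel'):
  for m in regions_of('top',n):
    rr,cc=np.nonzero(m['mask']);Q=np.array([world(im,p,z=.006)[:2]*1000 for p in zip(cc,rr)]).astype(np.float32);print(n,m['confidence'],cv2.minAreaRect(Q),Q.mean(0),len(Q))
  print(n,[(d['confidence'],d['location']) for d in pinpoint('top',n)])
cv2.imwrite('pics/crop5.png',cv2.resize(im['image'][120:260,130:350],None,fx=3.5,fy=3.5,interpolation=cv2.INTER_CUBIC))
E
```

```text
next_bezel []
finished_bezel 0.72 ((463.1537170410156, -358.2107849121094), (146.16033935546875, 56.613765716552734), 79.63146209716797) [ 462.77206 -358.3786 ] 1150
finished_bezel [(0.84, [445.0, 226.0]), (0.28, [366.0, 151.1])]
```

View pics/crop5.png

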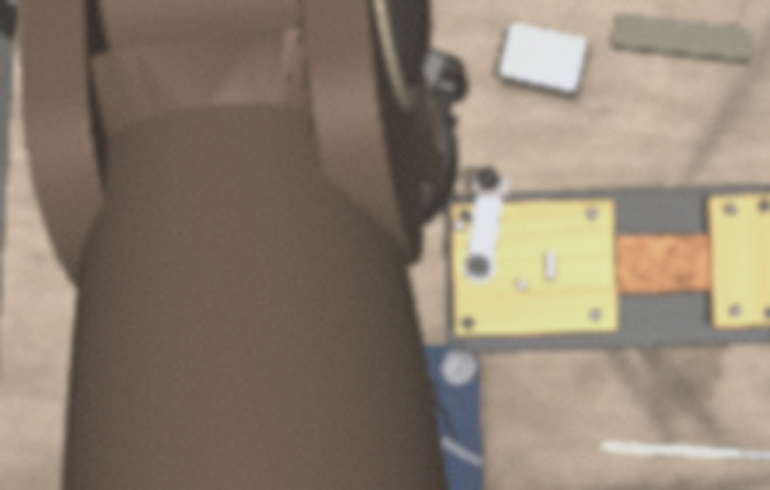

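The arm itself hides the bezel; moving it aside to look.

Emit:
jog_arm --targets '[{"x": -5, "y": -45, "z": 10, "ax": 0, "ay": 0, "az": 0, "claw": 0.6}, {"x": -5, "y": -48, "z": 10, "ax": 0, "ay": 0, "az": 0, "claw": 0.6}, {"x": -5, "y": -48, "z": 0, "ax": 0, "ay": 0, "az": 0, "claw": 0.6}, {"x": -5, "y": -48, "z": 0, "ax": 0, "ay": 0, "az": 0, "claw": 0.6}, {"x": 0, "y": -11, "z": 0, "ax": 0, "ay": 0, "az": 0, "claw": 0.6}]'

```text
t: 17.1
tcp_pos: [0.5216, -0.1223, 0.133]
ee_rot: [0.818, 0.575, -0.0, 0.0]
ft_force: [-0.6, 0.8, -0.8]
finger_gap: 0.801
```

```bash
python3 - <<'E'
from rect import *
im=get_image('top');s=get_state();print(s['t'],s['tcp_pos'],s['ee_rot'])
for m in regions_of('top','next_bezel')[:1]:
    rr,cc=np.nonzero(m['mask']);Q=np.array([world(im,p,z=.006)[:2]*1000 for p in zip(cc,rr)]).astype(np.float32);print(m['confidence'],cv2.minAreaRect(Q),Q.mean(0))
    u=np.linalg.svd(Q-Q.mean(0),full_matrices=False)[2][0];print(np.degrees(np.arctan2(u[1],u[0])))
rect('top','next_bezel',.003,.015)
E
```

```text
17.15 [ 0.52194588 -0.12201839  0.13287692] [ 8.18375546e-01  5.74683626e-01 -2.97307381e-04  3.28372642e-04]
0.91 ((554.5054931640625, 222.8983154296875), (135.67245483398438, 53.224422454833984), 70.88282775878906) [554.3376  220.71002]
-108.45228
top next_bezel 0.64 990 c 555.1 223.9 w,l 53.7 136.7 long axis deg 70.45 z [0.0039 0.0071 0.0125]
```

Emit:
jog_arm --targets '[{"x": 4, "y": 43, "z": 0, "ax": 0, "ay": 0, "az": 0.007, "claw": 0.6}, {"x": 4, "y": 43, "z": 0, "ax": 0, "ay": 0, "az": 0, "claw": 0.6}, {"x": 4, "y": 43, "z": 0, "ax": 0, "ay": 0, "az": 0, "claw": 0.6}, {"x": 4, "y": 43, "z": 0, "ax": 0, "ay": 0, "az": 0, "claw": 0.6}, {"x": 4, "y": 43, "z": 0, "ax": 0, "ay": 0, "az": 0, "claw": 0.6}, {"x": 4, "y": 43, "z": -10, "ax": 0, "ay": 0, "az": 0, "claw": 0.6}, {"x": 4, "y": 43, "z": -30, "ax": 0, "ay": 0, "az": 0, "claw": 0.6}, {"x": 4.8, "y": 44, "z": -30, "ax": 0, "ay": 0, "az": 0, "claw": 0.6}, {"x": 0, "y": 0, "z": -30, "ax": 0, "ay": 0, "az": 0, "claw": 0.6}, {"x": 0, "y": 0, "z": -15, "ax": 0, "ay": 0, "az": 0, "claw": 0.6}]'

```text
t: 18.3
tcp_pos: [0.5516, 0.2243, 0.0183]
ee_rot: [0.814, 0.581, -0.002, -0.001]
ft_force: [-0.3, -1.2, 0.3]
finger_gap: 0.795
```

Emit:
jog_arm --targets '[{"x": 0, "y": 0, "z": 0, "ax": 0, "ay": 0, "az": 0, "claw": 0.6}, {"x": 0, "y": 0, "z": 0, "ax": 0, "ay": 0, "az": 0, "claw": 0.6}]'

```text
t: 18.5
tcp_pos: [0.5537, 0.2223, 0.0216]
ee_rot: [0.815, 0.58, -0.0, -0.0]
ft_force: [0.9, 0.9, 0.8]
finger_gap: 0.803
```

Emit:
jog_arm --targets '[{"x": 1, "y": 1, "z": -12, "ax": 0, "ay": 0, "az": 0, "claw": 0.6}, {"x": 0, "y": 0, "z": -6, "ax": 0, "ay": 0, "az": 0, "claw": 0.6}, {"x": 0, "y": 0, "z": -4, "ax": 0, "ay": 0, "az": 0, "claw": 0.6}, {"x": 0, "y": 0, "z": 0, "ax": 0, "ay": 0, "az": 0, "claw": 0.6}, {"x": 0, "y": 0, "z": 0, "ax": 0, "ay": 0, "az": 0, "claw": 0.6}]'

```text
t: 19.0
tcp_pos: [0.5554, 0.2217, -0.0005]
ee_rot: [0.816, 0.579, 0.0, -0.0]
ft_force: [-0.3, 0.2, 0.5]
finger_gap: 0.798
```

Emit:
jog_arm --targets '[{"x": 0, "y": 0, "z": -3.5, "ax": 0, "ay": 0, "az": 0, "claw": 0.6}, {"x": 0, "y": 0, "z": 0, "ax": 0, "ay": 0, "az": 0, "claw": 0.2}, {"x": 0, "y": 0, "z": 0, "ax": 0, "ay": 0, "az": 0, "claw": -0.1}, {"x": 0, "y": 0, "z": 0, "ax": 0, "ay": 0, "az": 0, "claw": -0.1}, {"x": 0, "y": 0, "z": 0, "ax": 0, "ay": 0, "az": 0, "claw": -0.1}, {"x": 0, "y": 0, "z": 0, "ax": 0, "ay": 0, "az": 0, "claw": -0.1}]'

```text
t: 19.6
tcp_pos: [0.5561, 0.2221, -0.0029]
ee_rot: [0.815, 0.579, 0.001, 0.0]
ft_force: [-1.0, -0.8, 5.5]
finger_gap: 0.595
```

Emit:
jog_arm --targets '[{"x": 0, "y": 0, "z": 8, "ax": 0, "ay": 0, "az": 0, "claw": -0.1}, {"x": 0, "y": 0, "z": 20, "ax": 0, "ay": 0, "az": 0, "claw": -0.1}, {"x": 0, "y": 0, "z": 35, "ax": 0, "ay": 0, "az": 0, "claw": -0.1}, {"x": 0, "y": 0, "z": 35, "ax": 0, "ay": 0, "az": 0, "claw": -0.1}, {"x": -4, "y": -32, "z": 30, "ax": 0, "ay": 0, "az": 0.05, "claw": -0.1}, {"x": -4, "y": -32, "z": 0, "ax": 0, "ay": 0, "az": 0.05, "claw": -0.1}, {"x": -4, "y": -32, "z": 0, "ax": 0, "ay": 0, "az": 0.05, "claw": -0.1}, {"x": -4, "y": -32, "z": 0, "ax": 0, "ay": 0, "az": 0.05, "claw": -0.1}, {"x": -4, "y": -32, "z": 0, "ax": 0, "ay": 0, "az": 0.05, "claw": -0.1}, {"x": -4, "y": -32, "z": 0, "ax": 0, "ay": 0, "az": 0.05, "claw": -0.1}]'

```text
t: 20.6
tcp_pos: [0.5308, 0.0287, 0.1242]
ee_rot: [0.719, 0.695, -0.0, 0.0]
ft_force: [0.6, -0.5, -1.2]
finger_gap: 0.59
```

Emit:
jog_arm --targets '[{"x": -4, "y": -33, "z": 0, "ax": 0, "ay": 0, "az": 0.05, "claw": -0.1}, {"x": -4, "y": -33, "z": 0, "ax": 0, "ay": 0, "az": 0.038, "claw": -0.1}, {"x": -4, "y": -34, "z": -15, "ax": 0, "ay": 0, "az": 0, "claw": -0.1}, {"x": 0, "y": 0, "z": -25, "ax": 0, "ay": 0, "az": 0, "claw": -0.1}, {"x": 0, "y": 0, "z": -15, "ax": 0, "ay": 0, "az": 0, "claw": -0.1}, {"x": 0, "y": 0, "z": 0, "ax": 0, "ay": 0, "az": 0, "claw": -0.1}, {"x": 0, "y": 0, "z": 0, "ax": 0, "ay": 0, "az": 0, "claw": -0.1}]'

```text
t: 21.3
tcp_pos: [0.5192, -0.0701, 0.0693]
ee_rot: [0.688, 0.725, -0.0, -0.0]
ft_force: [0.1, -0.4, 0.5]
finger_gap: 0.595
```

```bash
python3 - <<'E'
from h import *
p=[];e=[]
for i in range(6):
    get_image('top');s=get_state();p.append(s['tcp_pos']);q=s['ee_rot'];e.append(2*np.degrees(np.arctan2(q[1],q[0]))-90)
print(s['t'],np.mean(p,0),np.std(p,0),e,s['ft_force'],s['finger_gap'])
E
```

```text
21.6 [ 0.52001405 -0.06996295  0.06997606] [1.29247944e-04 3.11627878e-05 1.50928328e-04] [np.float64(2.9958274741880757), np.float64(3.0038167812707854), np.float64(3.011498218618044), np.float64(3.0100898266219787), np.float64(3.00863488804724), np.float64(3.006946990733894)] [ 0.06626261 -0.01769575 -0.98131174] 0.5928643109001508
```

Emit:
jog_arm --targets '[{"x": 0, "y": 0, "z": -15, "ax": 0, "ay": 0, "az": 0, "claw": -0.1}, {"x": 0, "y": 0, "z": -13, "ax": 0, "ay": 0, "az": 0, "claw": -0.1}, {"x": 0, "y": 0, "z": -4, "ax": 0, "ay": 0, "az": 0, "claw": -0.1}, {"x": 0, "y": 0, "z": -4, "ax": 0, "ay": 0, "az": 0, "claw": -0.1}, {"x": 0, "y": 0, "z": 0, "ax": 0, "ay": 0, "az": 0, "claw": -0.1}]'

```text
t: 22.1
tcp_pos: [0.5191, -0.0701, 0.0325]
ee_rot: [0.688, 0.725, -0.0, -0.0]
ft_force: [-0.9, 0.0, -0.2]
finger_gap: 0.594
```

Emit:
jog_arm --targets '[{"x": 0, "y": 0, "z": -3, "ax": 0, "ay": 0, "az": 0, "claw": -0.1}, {"x": 0, "y": 0, "z": -2, "ax": 0, "ay": 0, "az": 0, "claw": -0.1}, {"x": 0, "y": 0, "z": -1, "ax": 0, "ay": 0, "az": 0, "claw": -0.1}, {"x": 0, "y": 0, "z": 0, "ax": 0, "ay": 0, "az": 0, "claw": -0.1}, {"x": 0, "y": 0, "z": 0, "ax": 0, "ay": 0, "az": 0, "claw": -0.1}]'

```text
t: 22.6
tcp_pos: [0.5194, -0.0701, 0.0271]
ee_rot: [0.688, 0.725, 0.0, 0.0]
ft_force: [-0.3, -0.3, -0.8]
finger_gap: 0.596
```

Emit:
jog_arm --targets '[{"x": 0, "y": 0, "z": -1, "ax": 0, "ay": 0, "az": 0, "claw": -0.1}, {"x": 0, "y": 0, "z": -0.5, "ax": 0, "ay": 0, "az": 0, "claw": -0.1}, {"x": 0, "y": 0, "z": 0, "ax": 0, "ay": 0, "az": 0, "claw": -0.1}, {"x": 0, "y": 0, "z": 0, "ax": 0, "ay": 0, "az": 0, "claw": -0.1}]'

```text
t: 23.0
tcp_pos: [0.5195, -0.0701, 0.0269]
ee_rot: [0.688, 0.725, 0.0, 0.0]
ft_force: [-4.4, 0.9, 11.4]
finger_gap: 0.597
```

Emit:
jog_arm --targets '[{"x": 0, "y": 0, "z": 0.5, "ax": 0, "ay": 0, "az": 0, "claw": -0.1}, {"x": 0, "y": 1, "z": 0, "ax": 0, "ay": 0, "az": 0, "claw": -0.1}, {"x": -0.1, "y": 1, "z": 0, "ax": 0, "ay": 0, "az": 0, "claw": -0.1}, {"x": 0, "y": 1, "z": 0, "ax": 0, "ay": 0, "az": 0, "claw": -0.1}, {"x": 0, "y": 0, "z": 0, "ax": 0, "ay": 0, "az": 0, "claw": -0.1}, {"x": 0, "y": 0, "z": 0, "ax": 0, "ay": 0, "az": 0, "claw": -0.1}]'

```text
t: 23.6
tcp_pos: [0.5201, -0.0679, 0.027]
ee_rot: [0.689, 0.725, 0.0, 0.001]
ft_force: [0.2, -3.0, 4.3]
finger_gap: 0.594
```

Emit:
jog_arm --targets '[{"x": 0, "y": 0.5, "z": 0, "ax": 0, "ay": 0, "az": 0, "claw": -0.1}, {"x": -0.1, "y": 0.5, "z": 0, "ax": 0, "ay": 0, "az": 0, "claw": -0.1}, {"x": 0, "y": 0, "z": 0, "ax": 0, "ay": 0, "az": 0, "claw": -0.1}, {"x": 0, "y": 0, "z": 0, "ax": 0, "ay": 0, "az": 0, "claw": -0.1}]'

```text
t: 24.0
tcp_pos: [0.5201, -0.0673, 0.027]
ee_rot: [0.689, 0.725, -0.0, 0.002]
ft_force: [-0.3, -4.7, 6.2]
finger_gap: 0.59
```

Emit:
jog_arm --targets '[{"x": 0, "y": 1, "z": 0, "ax": 0, "ay": 0, "az": 0, "claw": -0.1}, {"x": -0.1, "y": 0.5, "z": 0, "ax": 0, "ay": 0, "az": 0, "claw": -0.1}, {"x": 0, "y": 0, "z": 0, "ax": 0, "ay": 0, "az": 0, "claw": -0.1}, {"x": 0, "y": 0, "z": 0, "ax": 0, "ay": 0, "az": 0, "claw": -0.1}]'

```text
t: 24.4
tcp_pos: [0.5201, -0.0672, 0.027]
ee_rot: [0.689, 0.725, -0.001, 0.003]
ft_force: [0.4, -10.4, 4.5]
finger_gap: 0.597
```

```bash
python3 - <<'E'
from h import *
for i in range(3):
    get_image('top');s=get_state()
print(s['t'],s['tcp_pos'],s['ft_force'],s['ft_torque'])
E
```

```text
24.55 [ 0.5201396  -0.06720957  0.02700305] [ 0.35397694 -9.98303946  5.09151209] [-2.01243072  0.0830208   0.06707106]
```

Emit:
jog_arm --targets '[{"x": 0, "y": -1, "z": 0, "ax": 0, "ay": 0, "az": 0, "claw": -0.1}, {"x": 0, "y": 0, "z": 0, "ax": 0, "ay": 0, "az": 0, "claw": 0.5}, {"x": 0, "y": 0, "z": 0, "ax": 0, "ay": 0, "az": 0, "claw": 0.5}, {"x": 0, "y": 0, "z": 0, "ax": 0, "ay": 0, "az": 0, "claw": 0.5}, {"x": 0, "y": 0, "z": 15, "ax": 0, "ay": 0, "az": 0, "claw": 0.5}, {"x": 0, "y": 0, "z": 35, "ax": 0, "ay": 0, "az": 0, "claw": 0.5}, {"x": 0, "y": -30, "z": 35, "ax": 0, "ay": 0, "az": 0, "claw": 0}, {"x": -10, "y": -45, "z": 15, "ax": 0, "ay": 0, "az": 0, "claw": -0.35}, {"x": -20, "y": -45, "z": 0, "ax": 0, "ay": 0, "az": 0, "claw": -0.35}, {"x": -20, "y": -40, "z": 0, "ax": 0, "ay": 0, "az": 0, "claw": -0.35}]'

```text
t: 25.55
tcp_pos: [0.4689, -0.2271, 0.1266]
ee_rot: [0.688, 0.726, 0.0, 0.001]
ft_force: [0.6, -0.3, -0.3]
finger_gap: 0.327
```

```bash
python3 - <<'E'
from h import *
im=get_image('top');s=get_state();print(s['t'],s['tcp_pos'],s['ee_rot'],s['finger_gap'])
for m in (regions_of('top','next_bezel')+regions_of('top','finished_bezel')):
    rr,cc=np.nonzero(m['mask']);Q=np.array([world(im,p,z=.0355)[:2]*1000 for p in zip(cc,rr)]).astype(np.float32);print(m['confidence'],cv2.minAreaRect(Q),Q.mean(0))
    P=cloud(im,m['mask']);c=P.mean(0);A=np.c_[P[:,:2]-c[:2],np.ones(len(P))];print('tilt',np.linalg.lstsq(A,P[:,2],rcond=None)[0])
p=pinpoint('top','clip_knob');print([(d['confidence'],world(im,d['location'],z=.061)) for d in p])
cv2.imwrite('pics/crop6.png',cv2.resize(im['image'][150:240,240:370],None,fx=6,fy=6,interpolation=cv2.INTER_CUBIC))
E
```

```text
25.6 [ 0.46581286 -0.23177875  0.12615397] [ 6.90008440e-01  7.23798836e-01 -1.76464341e-03  6.96076817e-04] 0.32567470402767396
0.77 ((521.744140625, -63.83165740966797), (54.52352523803711, 135.34896850585938), 2.407735824584961) [521.5023  -64.31546]
tilt [-0.0093498  -0.00043217  0.03720925]
[(0.72, array([0.56473081, 0.04491298, 0.061     ]))]
```

View pics/crop6.png

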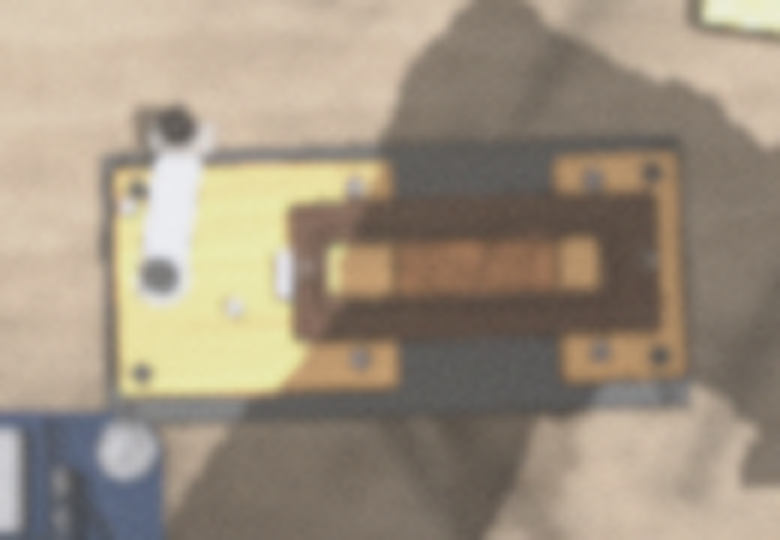

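Emit:
jog_arm --targets '[{"x": 9.7, "y": 27.5, "z": 0, "ax": 0, "ay": 0, "az": 0.144, "claw": -0.35}, {"x": 9.7, "y": 27.5, "z": 0, "ax": 0, "ay": 0, "az": 0.144, "claw": -0.35}, {"x": 9.7, "y": 27.5, "z": 0, "ax": 0, "ay": 0, "az": 0.144, "claw": -0.35}, {"x": 9.7, "y": 27.5, "z": 0, "ax": 0, "ay": 0, "az": 0.144, "claw": -0.35}, {"x": 9.7, "y": 27.5, "z": 0, "ax": 0, "ay": 0, "az": 0.144, "claw": -0.35}, {"x": 9.7, "y": 27.5, "z": 0, "ax": 0, "ay": 0, "az": 0.144, "claw": -0.35}, {"x": 9.7, "y": 27.5, "z": 0, "ax": 0, "ay": 0, "az": 0.144, "claw": -0.35}, {"x": 9.7, "y": 27.5, "z": 0, "ax": 0, "ay": 0, "az": 0.144, "claw": -0.35}, {"x": 9.7, "y": 27.5, "z": 0, "ax": 0, "ay": 0, "az": 0.144, "claw": -0.35}, {"x": 9.7, "y": 27.5, "z": 0, "ax": 0, "ay": 0, "az": 0.144, "claw": -0.35}]'

```text
t: 26.75
tcp_pos: [0.566, 0.0525, 0.1257]
ee_rot: [0.035, 0.999, 0.0, -0.0]
ft_force: [1.0, -0.0, 0.4]
finger_gap: 0.325
```

```bash
python3 - <<'E'
from h import *
for i in range(6): get_image('top')
s=get_state();q=s['ee_rot'];print(s['t'],s['tcp_pos'],2*np.degrees(np.arctan2(q[1],q[0]))-90)
E
```

```text
27.05 [0.56559187 0.04968314 0.12572154] 85.46568822279502
```

Emit:
jog_arm --targets '[{"x": 0, "y": -4.8, "z": -15, "ax": 0, "ay": 0, "az": 0, "claw": -0.35}, {"x": 0, "y": 0, "z": -15, "ax": 0, "ay": 0, "az": 0, "claw": -0.35}, {"x": 0, "y": 0, "z": -15, "ax": 0, "ay": 0, "az": 0, "claw": -0.35}, {"x": 0, "y": 0, "z": -15, "ax": 0, "ay": 0, "az": 0, "claw": -0.35}, {"x": 0, "y": 0, "z": -15, "ax": 0, "ay": 0, "az": 0, "claw": -0.35}, {"x": 0, "y": 0, "z": 0, "ax": 0, "ay": 0, "az": 0, "claw": -0.35}, {"x": 0, "y": 0, "z": 0, "ax": 0, "ay": 0, "az": 0, "claw": -0.35}]'

```text
t: 27.75
tcp_pos: [0.5657, 0.044, 0.0512]
ee_rot: [0.04, 0.999, -0.0, -0.0]
ft_force: [-0.3, -0.6, 0.1]
finger_gap: 0.322
```

Emit:
jog_arm --targets '[{"x": -1.2, "y": -7.6, "z": 0, "ax": 0, "ay": 0, "az": -0.145, "claw": -0.35}, {"x": -2.2, "y": -7.3, "z": 0, "ax": 0, "ay": 0, "az": -0.145, "claw": -0.35}, {"x": -3.3, "y": -6.9, "z": 0, "ax": 0, "ay": 0, "az": -0.145, "claw": -0.35}, {"x": -4.3, "y": -6.4, "z": 0, "ax": 0, "ay": 0, "az": -0.145, "claw": -0.35}, {"x": -5.1, "y": -5.7, "z": 0, "ax": 0, "ay": 0, "az": -0.145, "claw": -0.35}, {"x": -5.9, "y": -4.9, "z": 0, "ax": 0, "ay": 0, "az": -0.145, "claw": -0.35}, {"x": -6.6, "y": -4, "z": 0, "ax": 0, "ay": 0, "az": -0.145, "claw": -0.35}, {"x": -7.1, "y": -3, "z": 0, "ax": 0, "ay": 0, "az": -0.145, "claw": -0.35}, {"x": -7.4, "y": -2, "z": 0, "ax": 0, "ay": 0, "az": -0.145, "claw": -0.35}, {"x": -7.6, "y": -0.9, "z": 0, "ax": 0, "ay": 0, "az": -0.145, "claw": -0.35}]'

```text
t: 28.75
tcp_pos: [0.5169, -0.0041, 0.0528]
ee_rot: [0.695, 0.719, 0.002, 0.001]
ft_force: [2.3, 3.0, -0.2]
finger_gap: 0.327
```

Emit:
jog_arm --targets '[{"x": -2, "y": 0, "z": 0, "ax": 0, "ay": 0, "az": 0, "claw": -0.35}, {"x": -2, "y": 0, "z": 0, "ax": 0, "ay": 0, "az": 0, "claw": -0.35}, {"x": 0, "y": 0, "z": 0, "ax": 0, "ay": 0, "az": 0, "claw": -0.35}, {"x": 0, "y": 0, "z": 0, "ax": 0, "ay": 0, "az": 0, "claw": -0.35}]'

```text
t: 29.15
tcp_pos: [0.5125, -0.0042, 0.0517]
ee_rot: [0.692, 0.722, 0.001, 0.001]
ft_force: [3.7, -1.5, 2.0]
finger_gap: 0.321
```

Emit:
jog_arm --targets '[{"x": -1.5, "y": 0, "z": 0, "ax": 0, "ay": 0, "az": 0, "claw": -0.35}, {"x": -1.5, "y": 0, "z": 0, "ax": 0, "ay": 0, "az": 0, "claw": -0.35}, {"x": 0, "y": 0, "z": 0, "ax": 0, "ay": 0, "az": 0, "claw": -0.35}, {"x": 0, "y": 0, "z": 0, "ax": 0, "ay": 0, "az": 0, "claw": -0.35}]'

```text
t: 29.55
tcp_pos: [0.5082, -0.0041, 0.0508]
ee_rot: [0.692, 0.722, -0.0, -0.0]
ft_force: [4.0, -2.5, 2.1]
finger_gap: 0.325
```

Emit:
jog_arm --targets '[{"x": -1, "y": 0, "z": 0, "ax": 0, "ay": 0, "az": 0, "claw": -0.35}, {"x": 0, "y": 0, "z": 0, "ax": 0, "ay": 0, "az": 0, "claw": -0.35}, {"x": 0, "y": 0, "z": 0, "ax": 0, "ay": 0, "az": 0, "claw": -0.35}]'

```text
t: 29.85
tcp_pos: [0.5078, -0.0041, 0.0509]
ee_rot: [0.692, 0.722, 0.0, 0.0]
ft_force: [5.2, -1.6, 0.6]
finger_gap: 0.321
```

Emit:
jog_arm --targets '[{"x": -1, "y": 0, "z": 0, "ax": 0, "ay": 0, "az": 0, "claw": -0.35}, {"x": 0, "y": 0, "z": 0, "ax": 0, "ay": 0, "az": 0, "claw": -0.35}, {"x": 0, "y": 0, "z": 0, "ax": 0, "ay": 0, "az": 0, "claw": -0.35}]'

```text
t: 30.15
tcp_pos: [0.5074, -0.0042, 0.051]
ee_rot: [0.692, 0.722, 0.001, 0.001]
ft_force: [7.0, -1.8, -1.7]
finger_gap: 0.324
```

Emit:
jog_arm --targets '[{"x": -1, "y": 0, "z": 0, "ax": 0, "ay": 0, "az": 0, "claw": -0.35}, {"x": 0, "y": 0, "z": 0, "ax": 0, "ay": 0, "az": 0, "claw": -0.35}, {"x": 0, "y": 0, "z": 0, "ax": 0, "ay": 0, "az": 0, "claw": -0.35}]'

```text
t: 30.45
tcp_pos: [0.5072, -0.0042, 0.0511]
ee_rot: [0.692, 0.722, 0.001, 0.001]
ft_force: [9.9, -2.3, -2.4]
finger_gap: 0.327
```

Emit:
jog_arm --targets '[{"x": 5, "y": 0, "z": 0, "ax": 0, "ay": 0, "az": 0, "claw": -0.35}, {"x": 4, "y": 0, "z": 0, "ax": 0, "ay": 0, "az": 0, "claw": -0.3}, {"x": 0, "y": 0, "z": 0, "ax": 0, "ay": 0, "az": 0, "claw": -0.2}, {"x": 0, "y": 0, "z": 15, "ax": 0, "ay": 0, "az": 0, "claw": -0.2}, {"x": 0, "y": 0, "z": 25, "ax": 0, "ay": 0, "az": 0, "claw": -0.2}, {"x": 0, "y": 0, "z": 35, "ax": 0, "ay": 0, "az": 0, "claw": -0.2}, {"x": -10, "y": -45, "z": 15, "ax": 0, "ay": 0, "az": 0, "claw": -0.2}, {"x": -10, "y": -45, "z": 0, "ax": 0, "ay": 0, "az": 0, "claw": -0.2}, {"x": -15, "y": -45, "z": 0, "ax": 0, "ay": 0, "az": 0, "claw": -0.2}, {"x": -15, "y": -45, "z": 0, "ax": 0, "ay": 0, "az": 0, "claw": -0.2}]'

```text
t: 31.45
tcp_pos: [0.463, -0.1851, 0.1407]
ee_rot: [0.692, 0.722, -0.0, -0.001]
ft_force: [1.5, -0.2, 0.5]
finger_gap: 0.399
```

Emit:
jog_arm --targets '[{"x": -15, "y": -40, "z": 10, "ax": 0, "ay": 0, "az": 0, "claw": -0.2}, {"x": -15, "y": -40, "z": 10, "ax": 0, "ay": 0, "az": 0, "claw": -0.2}, {"x": -15, "y": -30, "z": 10, "ax": 0, "ay": 0, "az": 0, "claw": -0.2}, {"x": 0, "y": 0, "z": 0, "ax": 0, "ay": 0, "az": 0, "claw": -0.2}]'

```text
t: 31.85
tcp_pos: [0.4177, -0.297, 0.1717]
ee_rot: [0.694, 0.72, -0.0, 0.0]
ft_force: [0.3, -0.2, -0.7]
finger_gap: 0.401
```

```bash
python3 - <<'E'
from h import *
im=get_image('top');s=get_state();print(s['t'],s['tcp_pos'],s['ft_force'])
for m in (regions_of('top','next_bezel')+regions_of('top','finished_bezel')):
    rr,cc=np.nonzero(m['mask']);P=cloud(im,m['mask']);Q=np.array([world(im,p,z=np.median(P[:,2]))[:2]*1000 for p in zip(cc,rr)]).astype(np.float32);print(m['confidence'],cv2.minAreaRect(Q),np.median(P[:,2]))
p=pinpoint('top','clip_knob');print([(d['confidence'],world(im,d['location'],z=.062)) for d in p])
a=cv2.resize(im['image'][160:230,240:370],None,fx=6,fy=6,interpolation=cv2.INTER_CUBIC)
cv2.imwrite('pics/crop7.png',a)
E
```

```text
31.9 [ 0.41819343 -0.2953793   0.17102217] [ 0.52779698  0.16463974 -0.12026394]
0.87 ((518.9666748046875, -66.01887512207031), (56.70830535888672, 136.24449157714844), 3.944610834121704) 0.0367111078992553
0.67 ((463.6319580078125, -339.98406982421875), (126.31150817871094, 54.54327392578125), 82.53014373779297) 0.048957375435817796
[(0.62, array([ 0.51753822, -0.00617389,  0.062     ]))]
```

View pics/crop7.png

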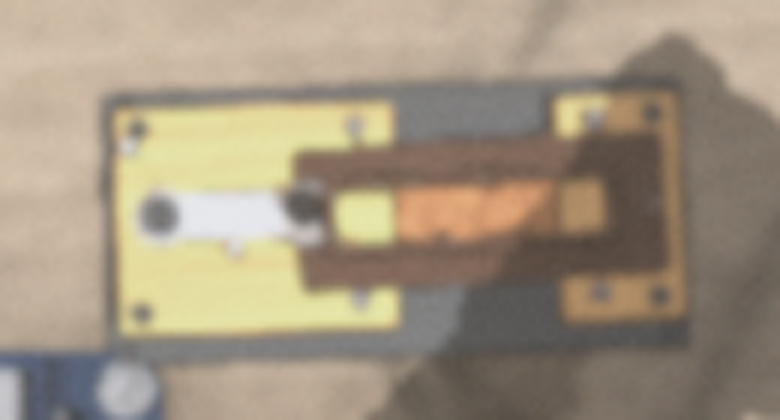

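The clip is on its stop pin (knob at crop 303,203, pin at 232,248), but the bezel has crept: its left end is now at column 295–305 (was 292–297) and it is turned about 1°. I'll push it home from the open end with shut fingers.

Emit:
jog_arm --targets '[{"x": 26, "y": 35, "z": -10, "ax": 0, "ay": 0, "az": 0.016, "claw": -1}, {"x": 26, "y": 35, "z": -20, "ax": 0, "ay": 0, "az": 0, "claw": -1}, {"x": 27, "y": 35, "z": -20, "ax": 0, "ay": 0, "az": 0, "claw": -1}, {"x": 27, "y": 34, "z": -20, "ax": 0, "ay": 0, "az": 0, "claw": -1}, {"x": 0, "y": 0, "z": -20, "ax": 0, "ay": 0, "az": 0, "claw": -1}, {"x": 0, "y": 0, "z": 0, "ax": 0, "ay": 0, "az": 0, "claw": -1}, {"x": 0, "y": 0, "z": 0, "ax": 0, "ay": 0, "az": 0, "claw": -1}, {"x": 0, "y": 0, "z": 0, "ax": 0, "ay": 0, "az": 0, "claw": -1}, {"x": 0, "y": 0, "z": 0, "ax": 0, "ay": 0, "az": 0, "claw": -1}]'

```text
t: 32.95
tcp_pos: [0.5257, -0.1558, 0.0823]
ee_rot: [0.687, 0.727, 0.0, 0.001]
ft_force: [1.0, -0.2, -0.3]
finger_gap: -0.0
```

```bash
python3 - <<'E'
from h import *
s=get_state();q=s['ee_rot'];print(s['t'],s['tcp_pos'],2*np.degrees(np.arctan2(q[1],q[0]))-90,s['finger_gap'],s['qd'].round(3))
E
```

```text
32.95 [ 0.52567742 -0.15578143  0.08225266] 3.267008432177505 -0.0004391096842453131 [-0.004 -0.001 -0.002 -0.004 -0.    -0.002]
```

Emit:
jog_arm --targets '[{"x": -1, "y": 0, "z": -20, "ax": 0, "ay": 0, "az": 0, "claw": -1}, {"x": 0, "y": 0, "z": -15, "ax": 0, "ay": 0, "az": 0, "claw": -1}, {"x": 0, "y": 0, "z": -10, "ax": 0, "ay": 0, "az": 0, "claw": -1}, {"x": 0, "y": 0, "z": -4.5, "ax": 0, "ay": 0, "az": 0, "claw": -1}, {"x": 0, "y": 0, "z": 0, "ax": 0, "ay": 0, "az": 0, "claw": -1}, {"x": 0, "y": 3, "z": 0, "ax": 0, "ay": 0, "az": 0, "claw": -1}, {"x": 0, "y": 3, "z": 0, "ax": 0, "ay": 0, "az": 0, "claw": -1}, {"x": 0, "y": 0, "z": 0, "ax": 0, "ay": 0, "az": 0, "claw": -1}, {"x": 0, "y": 0, "z": 0, "ax": 0, "ay": 0, "az": 0, "claw": -1}]'

```text
t: 33.85
tcp_pos: [0.5246, -0.149, 0.0318]
ee_rot: [0.686, 0.727, 0.0, 0.0]
ft_force: [0.5, -0.2, 0.0]
finger_gap: 0.0
```

Emit:
jog_arm --targets '[{"x": 0, "y": 2, "z": 0, "ax": 0, "ay": 0, "az": 0, "claw": -1}, {"x": 0, "y": 2, "z": 0, "ax": 0, "ay": 0, "az": 0, "claw": -1}, {"x": 0, "y": 0, "z": 0, "ax": 0, "ay": 0, "az": 0, "claw": -1}, {"x": 0, "y": 0, "z": 0, "ax": 0, "ay": 0, "az": 0, "claw": -1}]'

```text
t: 34.25
tcp_pos: [0.5243, -0.145, 0.0314]
ee_rot: [0.686, 0.727, -0.0, -0.0]
ft_force: [-0.1, 0.1, -0.1]
finger_gap: 0.003
```

Emit:
jog_arm --targets '[{"x": 0, "y": 1, "z": 0, "ax": 0, "ay": 0, "az": 0, "claw": -1}, {"x": 0, "y": 1, "z": 0, "ax": 0, "ay": 0, "az": 0, "claw": -1}, {"x": 0, "y": 0, "z": 0, "ax": 0, "ay": 0, "az": 0, "claw": -1}, {"x": 0, "y": 0, "z": 0, "ax": 0, "ay": 0, "az": 0, "claw": -1}]'

```text
t: 34.65
tcp_pos: [0.5245, -0.1437, 0.0316]
ee_rot: [0.686, 0.727, -0.0, 0.0]
ft_force: [0.5, -3.9, 0.4]
finger_gap: -0.001
```

Emit:
jog_arm --targets '[{"x": 0, "y": 1, "z": 0, "ax": 0, "ay": 0, "az": 0, "claw": -1}, {"x": 0, "y": 0, "z": 0, "ax": 0, "ay": 0, "az": 0, "claw": -1}, {"x": 0, "y": 0, "z": 0, "ax": 0, "ay": 0, "az": 0, "claw": -1}]'

```text
t: 34.95
tcp_pos: [0.5244, -0.1422, 0.0314]
ee_rot: [0.686, 0.727, -0.0, 0.0]
ft_force: [0.1, -4.1, -0.3]
finger_gap: 0.001
```

Emit:
jog_arm --targets '[{"x": 0, "y": 1, "z": 0, "ax": 0, "ay": 0, "az": 0, "claw": -1}, {"x": 0, "y": 0, "z": 0, "ax": 0, "ay": 0, "az": 0, "claw": -1}, {"x": 0, "y": 0, "z": 0, "ax": 0, "ay": 0, "az": 0, "claw": -1}]'

```text
t: 35.25
tcp_pos: [0.5244, -0.1419, 0.0316]
ee_rot: [0.686, 0.727, -0.001, 0.001]
ft_force: [0.2, -7.5, 0.3]
finger_gap: -0.004
```

Emit:
jog_arm --targets '[{"x": 0, "y": 1, "z": 0, "ax": 0, "ay": 0, "az": 0, "claw": -1}, {"x": 0, "y": 0.5, "z": 0, "ax": 0, "ay": 0, "az": 0, "claw": -1}, {"x": 0, "y": 0, "z": 0, "ax": 0, "ay": 0, "az": 0, "claw": -1}, {"x": 0, "y": 0, "z": 0, "ax": 0, "ay": 0, "az": 0, "claw": -1}]'

```text
t: 35.65
tcp_pos: [0.5247, -0.1417, 0.0318]
ee_rot: [0.687, 0.727, -0.002, 0.002]
ft_force: [0.8, -10.9, -0.4]
finger_gap: 0.003
```

Emit:
jog_arm --targets '[{"x": 0, "y": -8, "z": 0, "ax": 0, "ay": 0, "az": 0, "claw": -1}, {"x": 0, "y": -10, "z": 5, "ax": 0, "ay": 0, "az": 0, "claw": -1}, {"x": 0, "y": -10, "z": 25, "ax": 0, "ay": 0, "az": 0, "claw": -1}, {"x": -20, "y": -20, "z": 40, "ax": 0, "ay": 0, "az": 0, "claw": -1}, {"x": -30, "y": -40, "z": 40, "ax": 0, "ay": 0, "az": 0, "claw": -1}, {"x": -30, "y": -40, "z": 20, "ax": 0, "ay": 0, "az": 0, "claw": -1}, {"x": -30, "y": -40, "z": 20, "ax": 0, "ay": 0, "az": 0, "claw": -1}, {"x": 0, "y": 0, "z": 0, "ax": 0, "ay": 0, "az": 0, "claw": -1}, {"x": 0, "y": 0, "z": 0, "ax": 0, "ay": 0, "az": 0, "claw": -1}]'

```text
t: 36.55
tcp_pos: [0.4248, -0.294, 0.1705]
ee_rot: [0.687, 0.726, 0.001, 0.0]
ft_force: [-0.3, 0.4, -0.7]
finger_gap: -0.001
```

```bash
python3 - <<'E'
from h import *
im=get_image('top');s=get_state();print(s['t'],s['tcp_pos'],s['ft_force'])
for m in (regions_of('top','next_bezel')+regions_of('top','finished_bezel')):
    rr,cc=np.nonzero(m['mask']);P=cloud(im,m['mask']);Q=np.array([world(im,p,z=np.median(P[:,2]))[:2]*1000 for p in zip(cc,rr)]).astype(np.float32);print(m['confidence'],cv2.minAreaRect(Q),np.median(P[:,2]))
a=cv2.resize(im['image'][160:230,240:370],None,fx=6,fy=6,interpolation=cv2.INTER_CUBIC)
cv2.imwrite('pics/crop8.png',a)
E
```

```text
36.6 [ 0.42508208 -0.2930875   0.16974385] [-0.15922144 -0.34309136 -0.62446721]
0.64 ((518.9998779296875, -64.78167724609375), (53.05645751953125, 134.31150817871094), 4.383146286010742) 0.03700914844165343
0.61 ((467.7730712890625, -305.9388122558594), (61.28168487548828, 53.27105712890625), 79.1812515258789) 0.04937614233599713
```

View pics/crop8.png

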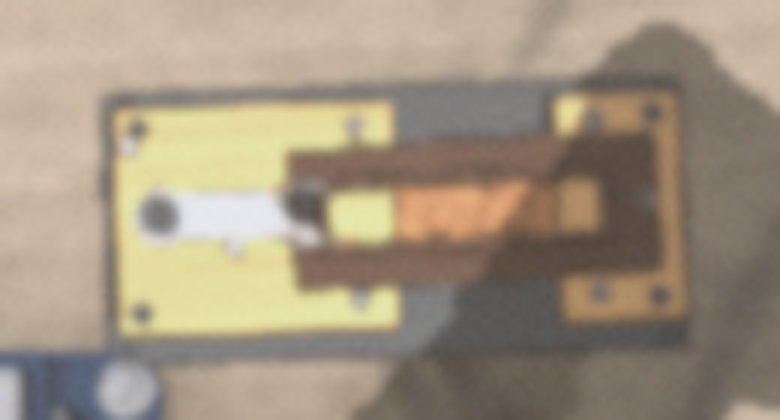

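Home in y now, but still skewed by about 1.3° within the dowel play. A squaring squeeze across the middle, at the pose proven earlier, will straighten it.

Emit:
jog_arm --targets '[{"x": 15, "y": 38, "z": 0, "ax": 0, "ay": 0, "az": -0.003, "claw": 0.6}, {"x": 16, "y": 38, "z": 0, "ax": 0, "ay": 0, "az": 0, "claw": 0.6}, {"x": 16, "y": 38, "z": -10, "ax": 0, "ay": 0, "az": 0, "claw": 0.6}, {"x": 16, "y": 38, "z": -20, "ax": 0, "ay": 0, "az": 0, "claw": 0.6}, {"x": 16, "y": 38, "z": -30, "ax": 0, "ay": 0, "az": 0, "claw": 0.6}, {"x": 15.9, "y": 37.9, "z": -30, "ax": 0, "ay": 0, "az": 0, "claw": 0.6}, {"x": 0, "y": 0, "z": -10, "ax": 0, "ay": 0, "az": 0, "claw": 0.6}, {"x": 0, "y": 0, "z": 0, "ax": 0, "ay": 0, "az": 0, "claw": 0.6}, {"x": 0, "y": 0, "z": 0, "ax": 0, "ay": 0, "az": 0, "claw": 0.6}, {"x": 0, "y": 0, "z": 0, "ax": 0, "ay": 0, "az": 0, "claw": 0.6}]'

```text
t: 37.7
tcp_pos: [0.52, -0.0673, 0.072]
ee_rot: [0.688, 0.726, 0.0, 0.001]
ft_force: [-0.0, 0.3, -0.3]
finger_gap: 0.802
```

```bash
python3 - <<'E'
from h import *
s=get_state();q=s['ee_rot'];print(s['t'],s['tcp_pos'],2*np.degrees(np.arctan2(q[1],q[0]))-90,s['finger_gap'],s['qd'].round(3))
E
```

```text
37.7 [ 0.51997746 -0.06730587  0.07201636] 3.100649630993857 0.8017772936514771 [-0.011 -0.006  0.004 -0.003  0.001  0.   ]
```

Emit:
jog_arm --targets '[{"x": 0, "y": 0, "z": -20, "ax": 0, "ay": 0, "az": 0, "claw": 0.6}, {"x": 0, "y": 0, "z": -18, "ax": 0, "ay": 0, "az": 0, "claw": 0.6}, {"x": 0, "y": 0, "z": -10, "ax": 0, "ay": 0, "az": 0, "claw": 0.6}, {"x": 0, "y": 0, "z": 0, "ax": 0, "ay": 0, "az": 0, "claw": 0.6}, {"x": 0, "y": 0, "z": 0, "ax": 0, "ay": 0, "az": 0, "claw": -0.1}, {"x": 0, "y": 0, "z": 0, "ax": 0, "ay": 0, "az": 0, "claw": -0.1}, {"x": 0, "y": 0, "z": 0, "ax": 0, "ay": 0, "az": 0, "claw": -0.1}, {"x": 0, "y": 0, "z": 0, "ax": 0, "ay": 0, "az": 0, "claw": -0.1}]'

```text
t: 38.5
tcp_pos: [0.5197, -0.0672, 0.0244]
ee_rot: [0.687, 0.726, -0.0, 0.001]
ft_force: [-3.3, -2.4, 6.2]
finger_gap: 0.594
```

Emit:
jog_arm --targets '[{"x": 0, "y": 1, "z": 0, "ax": 0, "ay": 0, "az": 0, "claw": -0.1}, {"x": 0, "y": 1, "z": 0, "ax": 0, "ay": 0, "az": 0, "claw": -0.1}, {"x": 0, "y": 0, "z": 0, "ax": 0, "ay": 0, "az": 0, "claw": -0.1}, {"x": 0, "y": 0, "z": 0, "ax": 0, "ay": 0, "az": 0, "claw": -0.1}]'

```text
t: 38.9
tcp_pos: [0.5197, -0.0671, 0.0244]
ee_rot: [0.688, 0.726, -0.002, 0.002]
ft_force: [-4.3, -8.0, 5.3]
finger_gap: 0.594
```

Emit:
jog_arm --targets '[{"x": 0, "y": -1, "z": 0, "ax": 0, "ay": 0, "az": 0, "claw": -0.1}, {"x": 0, "y": 0, "z": 0, "ax": 0, "ay": 0, "az": 0, "claw": 0.5}, {"x": 0, "y": 0, "z": 0, "ax": 0, "ay": 0, "az": 0, "claw": 0.5}, {"x": 0, "y": 0, "z": 0, "ax": 0, "ay": 0, "az": 0, "claw": 0.5}, {"x": 0, "y": 0, "z": 15, "ax": 0, "ay": 0, "az": 0, "claw": 0.5}, {"x": 0, "y": 0, "z": 35, "ax": 0, "ay": 0, "az": 0, "claw": 0.5}, {"x": 0, "y": -10, "z": 40, "ax": 0, "ay": 0, "az": 0, "claw": 0.5}, {"x": -10, "y": -40, "z": 30, "ax": 0, "ay": 0, "az": 0, "claw": 0.5}, {"x": -20, "y": -45, "z": 10, "ax": 0, "ay": 0, "az": 0, "claw": 0.5}, {"x": -25, "y": -45, "z": 0, "ax": 0, "ay": 0, "az": 0, "claw": 0.5}]'

```text
t: 39.9
tcp_pos: [0.4668, -0.2049, 0.1548]
ee_rot: [0.687, 0.727, 0.001, 0.002]
ft_force: [1.1, -0.2, -0.2]
finger_gap: 0.751
```

Emit:
jog_arm --targets '[{"x": -35, "y": -45, "z": 20, "ax": 0, "ay": 0, "az": 0, "claw": 0.5}, {"x": -35, "y": -45, "z": 20, "ax": 0, "ay": 0, "az": 0, "claw": 0.5}, {"x": -35, "y": -45, "z": 0, "ax": 0, "ay": 0, "az": 0, "claw": 0.5}, {"x": -35, "y": -45, "z": 0, "ax": 0, "ay": 0, "az": 0, "claw": 0.5}, {"x": -35, "y": -45, "z": 0, "ax": 0, "ay": 0, "az": 0, "claw": 0.5}, {"x": -35, "y": -45, "z": 0, "ax": 0, "ay": 0, "az": 0, "claw": 0.5}, {"x": 0, "y": 0, "z": 0, "ax": 0, "ay": 0, "az": 0, "claw": 0.5}, {"x": 0, "y": 0, "z": 0, "ax": 0, "ay": 0, "az": 0, "claw": 0.5}]'

```text
t: 40.7
tcp_pos: [0.2841, -0.4363, 0.1852]
ee_rot: [0.688, 0.725, 0.0, -0.0]
ft_force: [-0.1, -0.0, -0.4]
finger_gap: 0.751
```

```bash
python3 - <<'E'
from h import *
im=get_image('top');s=get_state();print(s['t'],s['tcp_pos'],s['ft_force'],np.abs(s['qd']).max())
for m in (regions_of('top','next_bezel')+regions_of('top','finished_bezel')):
    rr,cc=np.nonzero(m['mask']);P=cloud(im,m['mask']);Q=np.array([world(im,p,z=np.median(P[:,2]))[:2]*1000 for p in zip(cc,rr)]).astype(np.float32);print(m['confidence'],cv2.minAreaRect(Q),np.median(P[:,2]))
a=cv2.resize(im['image'][160:230,240:370],None,fx=6,fy=6,interpolation=cv2.INTER_CUBIC)
cv2.imwrite('pics/crop9.png',a)
E
```

```text
40.75 [ 0.2848316  -0.43555356  0.18526424] [0.31746475 1.03995929 0.19452045] 0.031384742385206825
0.83 ((519.169189453125, -65.2392578125), (55.14047622680664, 135.73866271972656), 4.655804634094238) 0.036809711309965853
0.9 ((461.229248046875, -343.91802978515625), (139.6983184814453, 55.7881965637207), 79.77986907958984) 0.04907794257903858
0.36 ((352.4104309082031, -106.6295166015625), (28.457712173461914, 196.67022705078125), 0.8881769776344299) 0.020654572883776923
```

View pics/crop9.png

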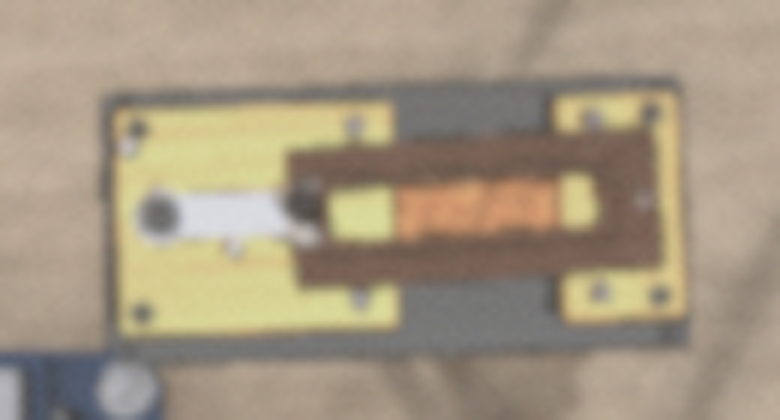

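```bash
python3 -c "
from plant import *
print(hand_in())"
```

```text
the job is handed in; nothing more can be done
None
```

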